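Hook the second arm into the slotted stand and put the tube rack up on it

TASK

Hang the loose arm that is as long as the one already on the stand on the bare upright, at the same height: press its hooks into the slots and push it down until it is fully home, with its end plate flat against the upright, and let go of it. Then set the tube rack upright and squarely across both arms, centred between the uprights and clear of them and of the upturned stops, and let go. Do not tip the rack, and leave everything else on the bench where it is.

Things in the scene. Friction and masses are not known exactly. Their poses are not given: they have to be found in the camera images.
- long_arm: loose grey arm to hang, 180 mm long, 0.2-0.4 kg, standing on its underside: beam 22 mm wide, 40 mm high; at one end a plate 5 mm thick, 36 wide, 120 high (from the underside up), at the other a stop 6 mm thick rising 14 mm above the beam. Origin: middle of the lower edge of the plate's outer face; the beam runs along -x to -180 mm (centre of mass near -85), z up; hung up, its axes are parallel to the upright's
- hook_seat (a point): on the 180 mm arm at (0, 0, 18 mm) in its frame: underside of the lower hook's neck at the end plate's outer face. Three hook tabs 6 mm wide (y) stand out along +x: necks 10 mm high, undersides 18, 58 and 98 mm above the arm's underside, reaching 11 mm out, each ending in a leg 5.5 mm thick that points down 9 mm below the neck
- post_bare: upright with no arm, fixed: slotted aluminium post 40 mm wide, 30 deep, 262 high. Origin: middle of the foot of its slotted front face, 12 mm above the bench; x points back into the post, z up. Five slots on the face's middle line, 12 mm wide, 26 high, lower edges 48, 88, 128, 168, 208 mm above the origin; front wall 4 mm thick, hollow behind
- bare_seat (a point): on the bare upright's face: middle of the lower edge of its second slot from below (88 mm above its origin); hook_seat meets it when the arm is home, the others in the third and fourth. To enter, hold it level 9 to 16 mm higher (best 12.5), push straight in along the upright's +x until the plate meets the face, then lower it. Hooks have 3 mm play to either side
- post_full: the other upright, fixed, same shape and frame, with a 180 mm arm already hooked in its second to fourth slots; that arm does not come off
- full_seat (a point): on that upright: middle of the lower edge of its second slot from below, where its own arm's lower hook rests
- stand_base: the stand's dark base, fixed: two runners 36 mm wide and a rear crossbar, 12 mm high; runners reach 170 mm out in front. Origin: on the bench midway between the two uprights' front faces, which are at y = +70 and -70 mm (either may be the bare one); x points back. Arms that are home have beam tops 122 mm above the bench (the loose one sags 3 mm at its tip), from x = 0 to the stops' inner faces at x = -174 mm
- tube_rack: white tube rack with capped tubes in it, 0.2-0.4 kg: 50 mm wide (x), 226 mm long (y), the rack itself 50 mm high, the tubes up to 114 mm. Origin under its centre, z up. Grip it across its 50 mm width
- short_arm: the odd loose arm: same section and hooks as long_arm but only 110 mm long; not needed. Origin and axes as long_arm
- tip_box: clear pipette tip box, 90 x 122 x 63 mm; origin under its centre
- cup_a: specimen cup with screw lid, 62 mm dia., 69 mm high; origin under its centre
- cup_b: a second such specimen cup
- cup_e: a third such specimen cup
- strips_a: round strip canister with flip cap, 42 x 37 x 113 mm; origin under its centre
- tube50_c: standing 50 ml tube, 34 mm dia., 113 mm high; origin under its centre
- stain_red: small dropper bottle, 37 mm dia., 113 mm high; origin under its centre
- petri: closed petri dish, 90 mm dia., 14 mm high; origin under its centre
- timer: bench timer, 62 x 66 x 18 mm; origin under its centre
- slide_box: flat closed slide box, 98 x 150 x 37 mm, behind the stand; origin under its centre
Things that resemble listed ones, but are neither listed nor needed, are in the scene too. What is shaped like the long_arm but green is not meant.

How it is judged:
By the outcome, as a careful person would: the job done as asked, in the order asked, and still so for the second after the job is handed in, with the robot touching nothing.
It also fails if it takes over 64 s, if anything falls off the work surface, if the arm or the gripper's body presses on something with over 40 N, if the wrist force passes 120 N, or if a joint passes its speed limit or range.

ROBOT

A 7-joint arm with a two-finger parallel gripper is mounted at the origin on a cart in front of the work surface, level with it; the furniture and walls round the work are solid. World frame = base frame: x ahead of the robot, y to its left, z up, the work surface at z = 0. Lengths are in mm, angles in rad, forces in N, time in s.
With the tool pointing down it reaches from about 425 to 950 mm from the base axis. Payload 4.7 kg.
Tool frame: the origin (TCP) lies between the finger pads; the fingertips stand 11 mm ahead of it and the grasp point (between the pads) lies 8 mm behind it; z points along the fingers, x is the direction in which the jaws open and shut, and the axes are right-handed (so a half turn about z gives the same grasp; the last joint's range is limited). The gripper opens to 87 mm and grips with 3 to 60 N. Pads are 19 mm wide; open, the fingers measure 117 mm over their backs; the gripper's body (75 mm by 190 mm) begins 51 mm behind the grasp point.
Start: joints at [-1.358, 0.469, -0.049, 1.532, 0.024, 1.141, -0.082], TCP at [161.586, 655.394, 206.673] pointing down, gripper open.
Joint ranges: [-2.59, 2.59], [-0.33, 1.99], [-1.39, 1.29], [0.1, 2.45], [-1.04, 4.18], [0.21, 1.99], [-2.66, 2.66]. Speed limits (rad/s): [2.57, 2.57, 3.14, 3.14, 3.14, 3.14, 3.14].

INTERFACE

Orientations are given as a unit quaternion [x, y, z, w].
In Python, from rig import * gives the robot as it stands.
- The arm moves only by the shell command python3 -m inch 'ROWS' [FORCE]. ROWS is JSON, a list of rows, each a list of 3 entries, a list of its own where there are three numbers: the shift along the world's x, y, z in mm, then the turn, a rotation vector about the world's x, y, z in degrees, then the finger opening in mm, from 0 to 87. In form: [[[dx, dy, dz], [wx, wy, wz], grip], ...]. A call has 1 to 12 rows; each row shifts and turns the commanded pose from where the row before left it; what a row does not reach is not made up. A row lasts 1/10 s, in which the tool goes at most 50 mm and 8.59 degrees, less where a joint would pass 70% of its speed; a pose out of reach is approached as far as the arm can. A call is refused whole if a number of a shift passes 50 or a number of a turn 8.59, either way. A call with a gripper value outside its range is refused whole. The fingers move at their own pace and stop on an object; FORCE is the grip in N (left out, the last holds). Time passes only in rows, so rows that do not move let the fingers close. It gives the time, the measured TCP pose, the force and the opening at its end, in the units of the state.
- observe(): the state, without advancing time (a new reading comes with each control period).
- snapshot(name): name is "scene" or "top"; returns the picture (400x640x3 uint8, blue, green, red); there is no depth.
- camera_info(name): a dict with "vertical_fov" (degrees; the focal length in pixels is half the picture's height over the tangent of half this angle, whatever the lens; pixels are square), "cx", "cy" (the principal point, pixels), "D" ([k1, k2, p1, p2, k3] as OpenCV has them; the pictures are not rectified), "xyz" and "orientation" of the camera in the world. Camera axes: x right, y down, z forward; pixel columns grow to the right and rows downward; lengths in mm; the calibration is good to about 2 mm. A picture is of the moment at which its call begins. camera_info takes no time and is no camera call.
- sign_off(): hands the job in, once; it reports no verdict.
The state is a dict: "clock": time; "q": joint angles; "qvel": joint speeds; "joint_torque": joint torques, N m; "position": TCP position; "eef_rot": TCP orientation; "contact_force": force on the tool from outside, world axes, zero at the start; "wrist_torque": the same for the moment, N m; "opening": finger opening in mm.
Only numpy, scipy, OpenCV 4.12 (cv2) and the standard library are available. Lean on these libraries where they do the work, as an engineer would, in place of code of your own. Each camera call takes 0.05 s, during which the arm holds its last target.

## Working session

There is one attempt and no reset: what is moved stays moved. The work goes in short steps, Python scripts to look and compute and a shell command to move; the robot and the scene stay as the last step left them, time stands still between calls to the robot, and variables do not carry over. Pictures are saved under pics/ and viewed, and the job is handed in when it is done.

```bash
ls; mkdir -p pics
python3 - <<'E'
from rig import *
import cv2,json
for n in("scene","top"):
    cv2.imwrite(f"pics/{n}0.png",snapshot(n)); print(n,camera_info(n))
print(observe())
E
```

```text
pics
scene {'vertical_fov': 45.26911861407134, 'cx': 329.103987904605, 'cy': 201.95978341684733, 'D': array([-0.08901632,  0.        ,  0.        ,  0.        ,  0.        ]), 'xyz': array([ -45.98919881, 1282.75551697, 1454.18039634]), 'orientation': array([-0.25096544,  0.89496128, -0.35738291,  0.09131329])}
top {'vertical_fov': 43.57594803193049, 'cx': 312.05981213449417, 'cy': 198.001287720179, 'D': array([0.01734211, 0.        , 0.        , 0.        , 0.        ]), 'xyz': array([  24.19761121, -126.8898581 , 1898.76325126]), 'orientation': array([ 0.84618713, -0.50553608,  0.08796132, -0.14374776])}
{'clock': 0.1, 'q': array([-1.35791692,  0.46935777, -0.04858704,  1.53358576,  0.02411016,
        1.14098643, -0.08232563]), 'qvel': array([-1.75159005e-03, -1.67185281e-03,  7.53950454e-04, -4.02598345e-03,
        9.05846527e-06,  2.27226771e-03,  4.20225911e-04]), 'joint_torque': array([ 1.29057233e-03, -5.09169066e+01, -8.09016335e-02, -2.36829579e+01,
       -6.14840747e-02,  3.45630781e-02,  7.64205561e-05]), 'position': array([161.47506257, 654.81479032, 205.70162353]), 'eef_rot': array([ 7.87219446e-01,  6.16672341e-01, -6.66037195e-04,  5.68535617e-04]), 'contact_force': array([ 0.70828311, -0.16381484, -1.03558907]), 'wrist_torque': array([-0.00056709,  0.0020738 , -0.05001042]), 'opening': 87.36312146980701}
```

View pics/scene0.png

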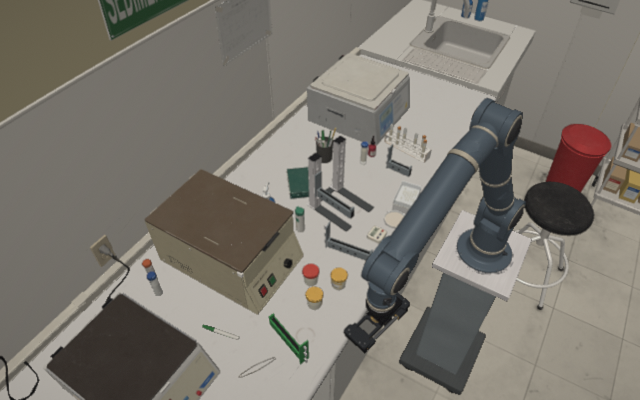

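View pics/top0.png

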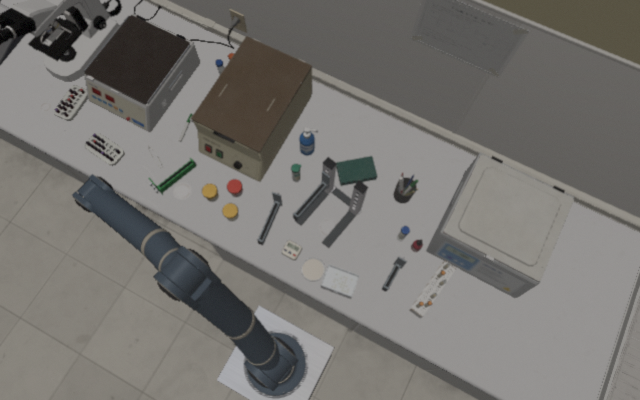

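```bash
cat > h.py <<'E'
import numpy as np, cv2
from scipy.spatial.transform import Rotation as R
from rig import *
def cam(n):
    c=camera_info(n); f=200/np.tan(np.radians(c["vertical_fov"]/2))
    K=np.array([[f,0,c["cx"]],[0,f,c["cy"]],[0,0,1.]])
    return K,np.array(c["D"]),np.array(c["xyz"]),R.from_quat(c["orientation"]).as_matrix()
def ray(n,p):
    K,D,t,M=cam(n); u=cv2.undistortPoints(np.array(p,float).reshape(-1,1,2),K,D).reshape(-1,2)
    return t,(np.c_[u,np.ones(len(u))])@M.T
def onz(n,p,z):
    t,d=ray(n,p); return t+d*((z-t[2])/d[:,2])[:,None]
def proj(n,P):
    K,D,t,M=cam(n); P=np.array(P,float).reshape(-1,3)
    return cv2.projectPoints(P,cv2.Rodrigues(M.T)[0],-M.T@t,K,D)[0].reshape(-1,2)
def tri(ps,pt):
    a,d=ray("scene",ps);b,e=ray("top",pt)
    out=[]
    for u,v in zip(d,e):
        u=u/np.linalg.norm(u);v=v/np.linalg.norm(v)
        s=np.linalg.lstsq(np.c_[u,-v],b-a,rcond=None)[0]
        p,q=a+u*s[0],b+v*s[1]; out.append(np.r_[(p+q)/2,np.linalg.norm(p-q)])
    return np.array(out)
def crop(n,x,y,w,h,s,name,img=None):
    im=snapshot(n) if img is None else img
    c=im[y:y+h,x:x+w]; c=cv2.resize(c,None,fx=s,fy=s,interpolation=cv2.INTER_CUBIC)
    for i in range(0,w,10): cv2.putText(c,str(x+i),(i*s,8),0,0.3,(0,0,255),1); cv2.line(c,(i*s,10),(i*s,14),(0,0,255),1)
    for i in range(0,h,10): cv2.putText(c,str(y+i),(0,i*s+4),0,0.3,(0,0,255),1)
    cv2.imwrite(name,c)
E
python3 - <<'E'
from h import *
t=cv2.imread("pics/top0.png");s=cv2.imread("pics/scene0.png")
crop("top",240,145,155,115,5,"pics/t_a.png",t)
crop("top",370,210,100,110,5,"pics/t_b.png",t)
crop("scene",285,130,100,140,4,"pics/s_a.png",s)
crop("scene",340,110,110,80,6,"pics/s_b.png",s)
print(proj("top",[0,0,0]),proj("scene",[0,0,0]))
print(proj("top",observe()["position"]),proj("scene",observe()["position"]))
for p in [(270,218),(394,273),(432,288),(310,205),(345,215)]: print(p,onz("top",[p],20))
E
```

```text
[[275.94382183 363.1546979 ]] [[483.54614342 249.97672277]]
[[132.47216635 226.13767292]] [[373.16999119 338.34037859]]
(270, 218) [[458.62214551 286.43667027  20.        ]]
(394, 273) [[ 492.41610663 -234.45975668   20.        ]]
(432, 288) [[ 508.68110427 -383.50482906   20.        ]]
(310, 205) [[580.4575897  173.80798472  20.        ]]
(345, 215) [[609.25758491  32.88282327  20.        ]]
```

View pics/t_a.png

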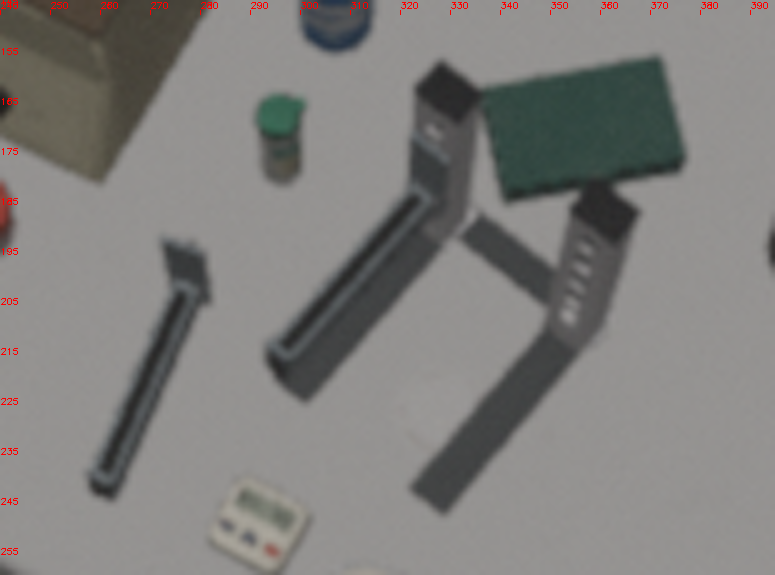

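View pics/t_b.png

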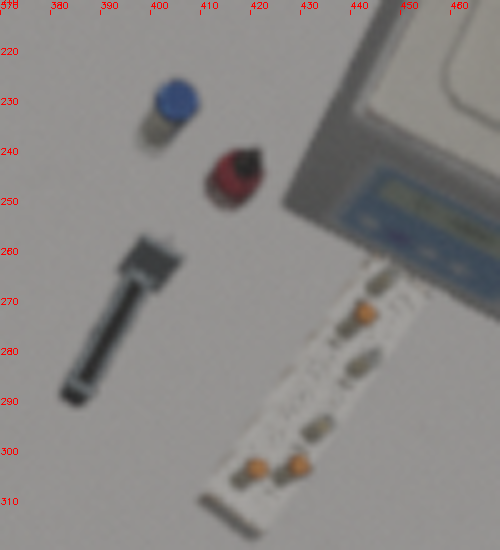

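View pics/s_a.png

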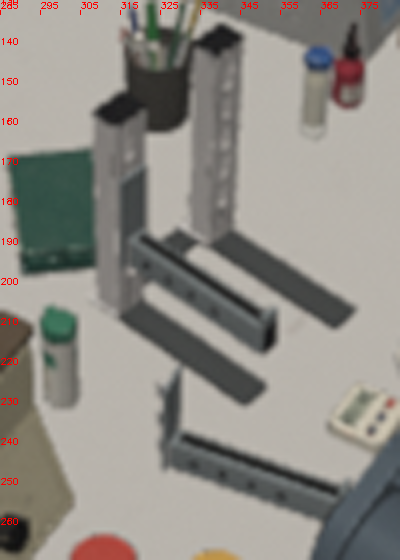

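View pics/s_b.png

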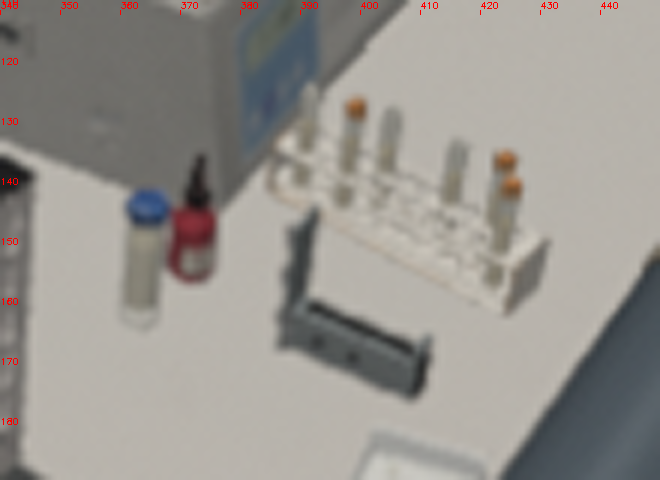

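Run:
```python
from h import *
t=cv2.imread("pics/top0.png");s=cv2.imread("pics/scene0.png")
crop("top",316,150,60,55,10,"pics/t_c.png",t)
crop("top",285,195,75,58,10,"pics/t_d.png",t)
crop("scene",300,130,70,60,10,"pics/s_c.png",s)
crop("scene",300,185,80,55,10,"pics/s_d.png",s)
crop("top",250,188,40,60,10,"pics/t_e.png",t)
crop("scene",315,215,70,60,10,"pics/s_e.png",s)
```

```text
(no output)
```

View pics/t_c.png

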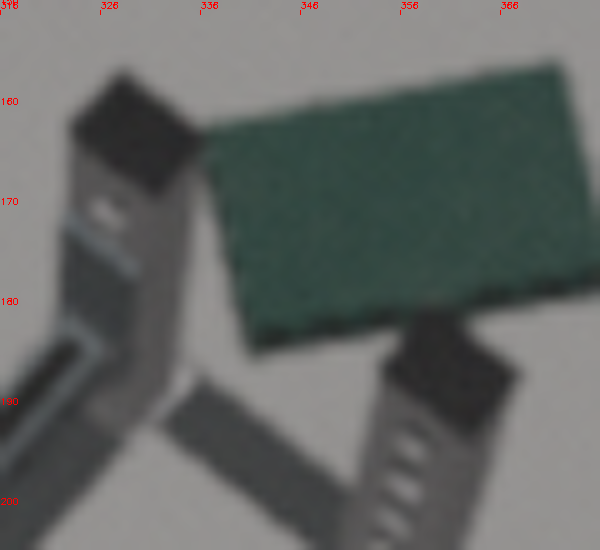

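View pics/t_d.png

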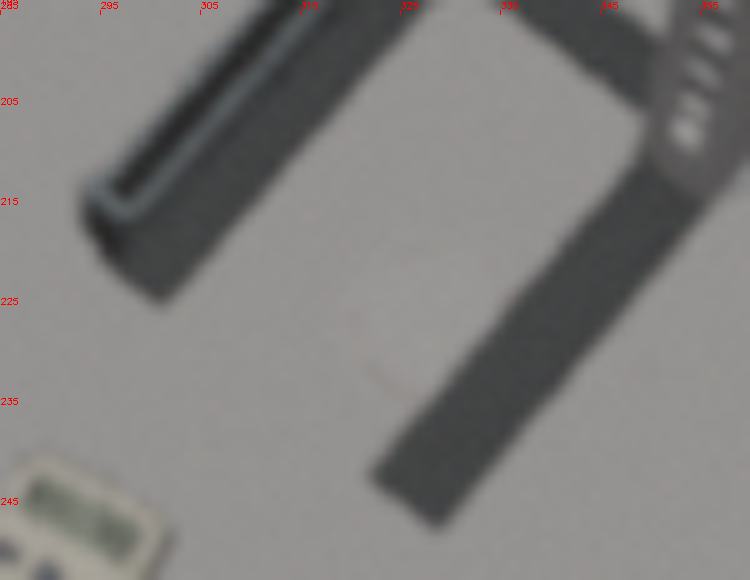

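View pics/s_c.png

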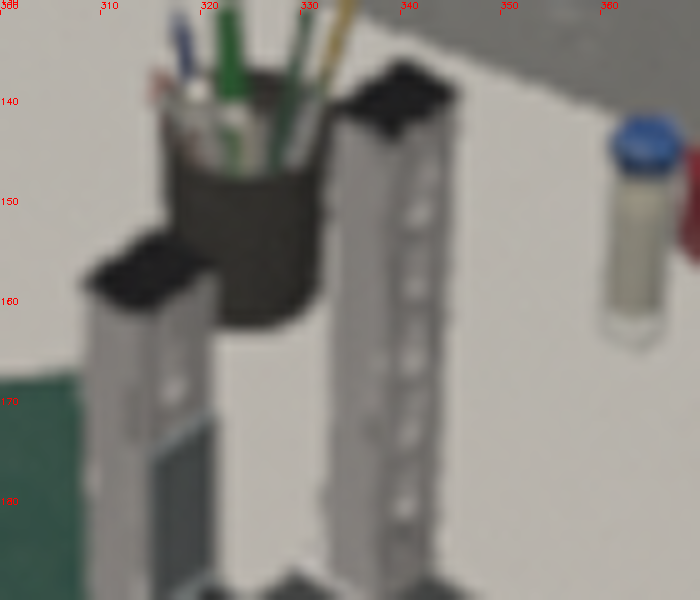

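View pics/s_d.png

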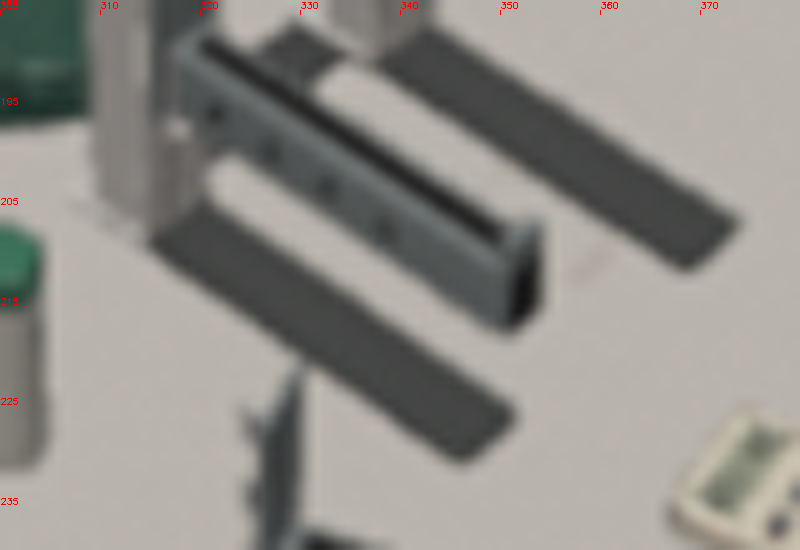

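View pics/t_e.png

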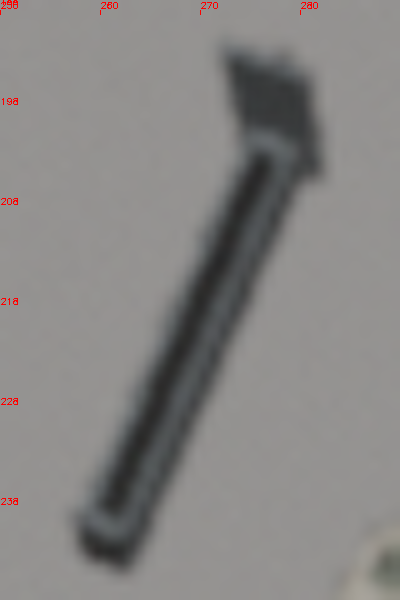

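View pics/s_e.png

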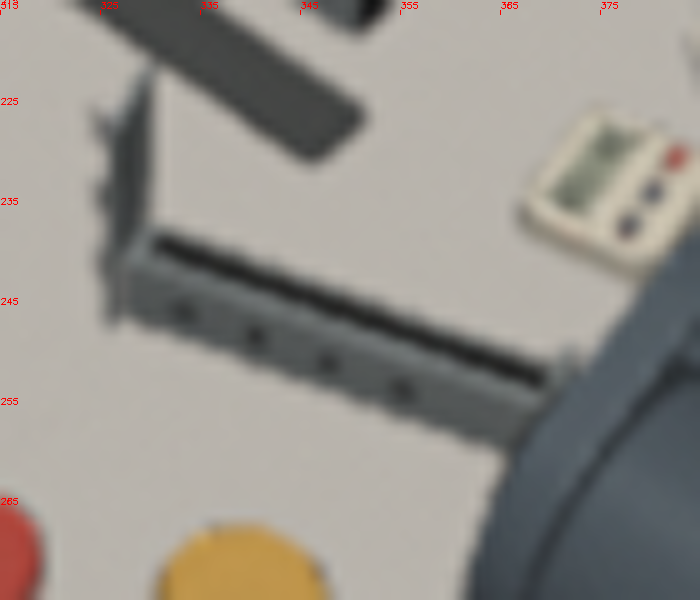

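```bash
cat > stand.py <<'E'
from h import *
def px(off,pts): return np.array(off)+(np.array(pts,float)+.5)/10-.5
def fit(M,W):
    M=np.array(M,float);W=np.array(W)[:,:2];mc,wc=M.mean(0),W.mean(0)
    a=M-mc;b=W-wc; th=np.arctan2((a[:,0]*b[:,1]-a[:,1]*b[:,0]).sum(),(a*b).sum())
    c,s=np.cos(th),np.sin(th);Rm=np.array([[c,-s],[s,c]]);t=wc-Rm@mc
    return th,t,(M@Rm.T+t-W)
if __name__=="__main__":
    T={}
    tp=[((316,150),[(122,70),(205,138),(155,197),(70,128)],[(30,90),(30,50),(0,50),(0,90)],274),
        ((316,150),[(520,372),(475,437),(382,368)],[(30,-90),(0,-90),(0,-50)],274),
        ((285,195),[(370,477),(437,530)],[(-170,-52),(-170,-88)],12),
        ((285,195),[(165,303)],[(-170,52)],12)]
    sc=[((300,130),[(85,280),(140,308),(215,265),(160,235)],[(30,90),(0,90),(0,50),(30,50)],274),
        ((300,130),[(335,108),(392,138),(458,95),(403,62)],[(30,-50),(0,-50),(0,-90),(30,-90)],274),
        ((300,185),[(690,270),(740,222),(465,462),(517,412)],[(-170,-52),(-170,-88),(-170,88),(-170,52)],12)]
    A=[],[]
    for n,L in(("top",tp),("scene",sc)):
        m,w=[],[]
        for off,c,mm,z in L: m+=mm; w+=list(onz(n,px(off,c),z))
        th,t,r=fit(m,w); print(n,np.degrees(th),t); print(np.round(r,1).tolist()); A[0].extend(m);A[1].extend(w)
    th,t,r=fit(*A);print("both",np.degrees(th),t,np.sqrt((r**2).mean()))
    # long arm: top corners of beam stop end etc.
    # long arm
    at=px((250,188),[(75,515),(128,570),(300,185),(322,180),(225,45),(310,70)])
    print("arm top: plate top L,R z120",onz("top",at[4:6],120).round(1).tolist())
E
python3 stand.py
```

```text
top -11.562098066433247 [647.59922542  81.72690545]
[[0.4, 0.1], [1.6, -1.1], [0.6, -0.2], [-0.5, 0.3], [0.1, -1.5], [-0.4, 1.4], [0.1, 0.9], [0.7, 1.5], [-0.2, -1.1], [-2.4, -0.3]]
scene -11.353378744504406 [646.39647702  85.84829914]
[[1.2, 0.9], [-2.7, 4.4], [0.3, 0.2], [3.4, -2.1], [1.2, -1.3], [-0.5, 0.7], [0.2, -2.6], [1.5, -2.3], [0.0, 0.9], [-2.0, -0.0], [-0.2, 1.7], [-2.5, -0.4]]
both -11.457045429995908 [646.93795451  83.96472378] 2.0873702180565936
arm top: plate top L,R z120 [[528.2, 308.7, 120.0], [534.7, 275.5, 120.0]]
```

Run:
```python
from h import *
t=cv2.imread("pics/top0.png");s=cv2.imread("pics/scene0.png")
def strip(im,n,box,th):
    x,y,w,h=box;g=cv2.cvtColor(im,6)[y:y+h,x:x+w]
    m=(g<th).astype(np.uint8); k,l,st,_=cv2.connectedComponentsWithStats(m)
    i=1+np.argmax(st[1:,4]); yy,xx=np.where(l==i); P=np.c_[xx+x,yy+y].astype(float)
    W=onz(n,P,40)[:,:2]; 
    vx,vy,x0,y0=cv2.fitLine(W.astype(np.float32),2,0,.01,.01).ravel()
    if vx<0: vx,vy=-vx,-vy
    pr=(W-[x0,y0])@[vx,vy]
    print(n,len(P),"yaw",np.degrees(np.arctan2(vy,vx)),"c",x0,y0,"ends",np.array([x0,y0])+pr.min()*np.array([vx,vy]),np.array([x0,y0])+pr.max()*np.array([vx,vy]),pr.max()-pr.min())
for th in(50,58,66): strip(t,"top",(256,202,28,38),th)
for th in(45,55,65): strip(s,"scene",(328,236,45,20),th)
print("full arm"); strip(t,"top",(294,182,34,34),55) if 0 else None
for th in(50,58): strip(t,"top",(294,180,32,36),th)
```

```text
top 35 yaw 6.894119 c 452.52423 283.5137 ends [388.97218838 275.82967815] [514.79853771 291.04323667] 126.74274262779079
top 67 yaw 7.0065436 c 440.654 282.29828 ends [368.11575879 273.38329438] [514.75184614 291.40494149] 147.73936753074827
top 84 yaw 6.7941885 c 440.69995 281.8073 ends [366.75332116 272.99731685] [514.84841003 290.64135305] 149.14244167324784
scene 4 yaw 3.1212459 c 488.0891 287.53033 ends [482.0428714  287.20063319] [494.13788442 287.86017389] 12.112981902699897
scene 56 yaw 7.0525417 c 441.3429 281.89108 ends [366.75347825 272.66321444] [514.95644226 290.99822076] 149.3328213332692
scene 58 yaw 6.867221 c 439.10498 281.7205 ends [365.06923876 272.80415366] [514.97653518 290.85791755] 150.990513637434
full arm
top 40 yaw -11.713909 c 600.131 182.87259 ends [521.46539486 199.18336661] [670.95205817 168.1883177 ] 152.66615879663772
top 67 yaw -11.499434 c 596.45795 183.29213 ends [521.34295841 198.5736755 ] [673.43822316 167.63110554] 155.2108674833143
```

The thing I want is the loose grey 180 mm arm. Four things could be taken for it, by their pixels in the top view:
- Loose grey long arm at (270,218).
- Loose grey short arm at (394,273).
- Green look-alike at (175,177).
- Arm already on the stand at (310,200).

I choose (270,218). Close crop t_e shows it grey, and its channel measures about 149 mm, against about 153 mm for the stand's own arm.

```bash
python3 -m inch '[[[23.6,-31,0],[0,0,1.73],87],[[23.6,-31,0],[0,0,1.73],87],[[23.6,-31,0],[0,0,1.73],87],[[23.6,-31,0],[0,0,1.73],87],[[23.6,-31,0],[0,0,1.73],87],[[23.6,-31,0],[0,0,1.73],87],[[23.6,-31,0],[0,0,1.73],70],[[23.6,-31,0],[0,0,1.73],70],[[23.6,-31,0],[0,0,1.73],70],[[23.6,-31,0],[0,0,1.73],70],[[23.6,-31,0],[0,0,1.73],70],[[23.6,-31,0],[0,0,1.73],70]]' 40
python3 - <<'E'
from h import *
print(observe()["position"],R.from_quat(observe()["eef_rot"]).as_matrix().round(3))
cv2.imwrite("pics/scene1.png",snapshot("scene"))
t=snapshot("top");crop("scene",300,110,160,150,5,"pics/s1.png",cv2.imread("pics/scene1.png"));crop("top",370,210,100,110,5,"pics/t1.png",t)
E
```

```text
clock: 1.3
position: [445.3, 281.8, 206.4]
eef_rot: [0.663, 0.749, -0.0, -0.0]
contact_force: [0.4, 0.6, 0.2]
opening: 70.0
[445.29800306 281.83106915 206.43758096] [[-0.122  0.993 -0.   ]
 [ 0.993  0.122 -0.   ]
 [-0.    -0.    -1.   ]]
```

View pics/s1.png

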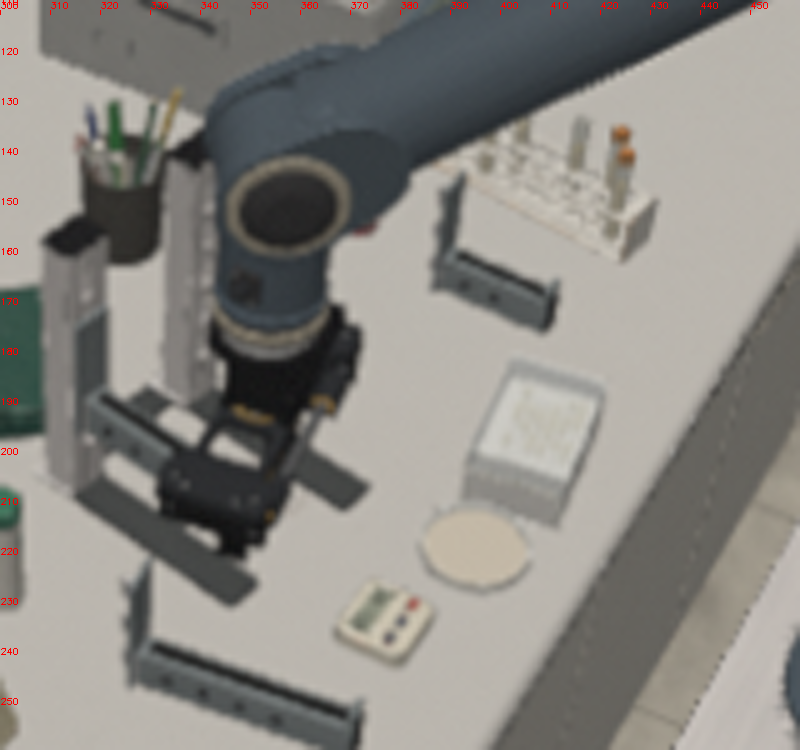

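```bash
python3 -m inch '[[[0,0,-35],[0,0,0],70],[[0,0,-40],[0,0,0],70],[[0,0,-40],[0,0,0],70],[[0,0,-40],[0,0,0],70],[[0,0.5,-25],[0,0,0],70],[[0,0,-10],[0,0,0],70],[[0,0,0],[0,0,0],70]]'
python3 - <<'E'
from h import *
crop("scene",300,180,90,80,8,"pics/s2.png");crop("top",240,180,70,75,8,"pics/t2.png")
E
```

```text
clock: 2.1
position: [442.2, 285.1, 15.0]
eef_rot: [0.663, 0.749, -0.002, -0.002]
contact_force: [-3.6, 2.7, -1.0]
opening: 69.9
```

View pics/s2.png

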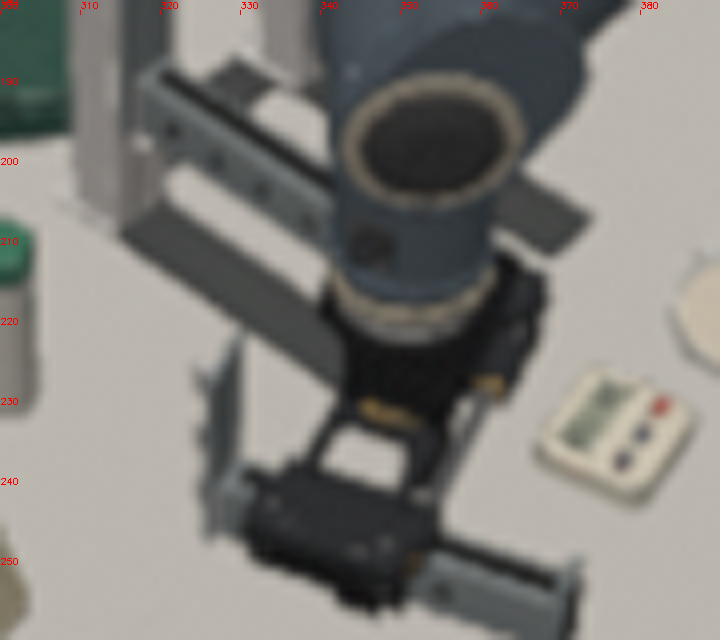

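View pics/t2.png

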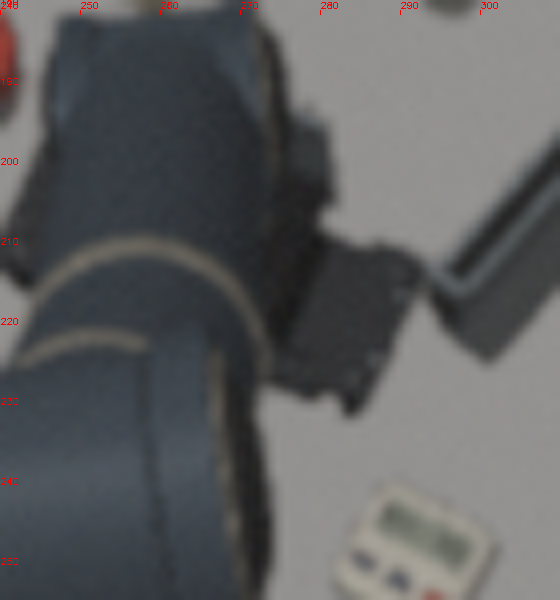

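The state shows a light contact of about 4.5 N. The gripper body, which extends 190 mm along the jaw direction, is touching the stop of the hanging arm (top px (292,214)). I'll back off along the arm and grip about 27 mm further towards the stop.

```bash
python3 -m inch '[[[-13,-1.5,0],[0,0,0],70],[[-14,-1.7,0],[0,0,0],70],[[0,0,0],[0,0,0],70]]'
python3 - <<'E'
from h import *
crop("top",240,180,70,75,8,"pics/t3.png");print(observe()["wrist_torque"])
E
```

```text
clock: 2.5
position: [415.2, 279.4, 16.9]
eef_rot: [0.663, 0.749, -0.001, -0.0]
contact_force: [0.1, 0.2, -0.3]
opening: 70.3
[ 0.0554464  -0.03493376 -0.07085256]
```

View pics/t3.png

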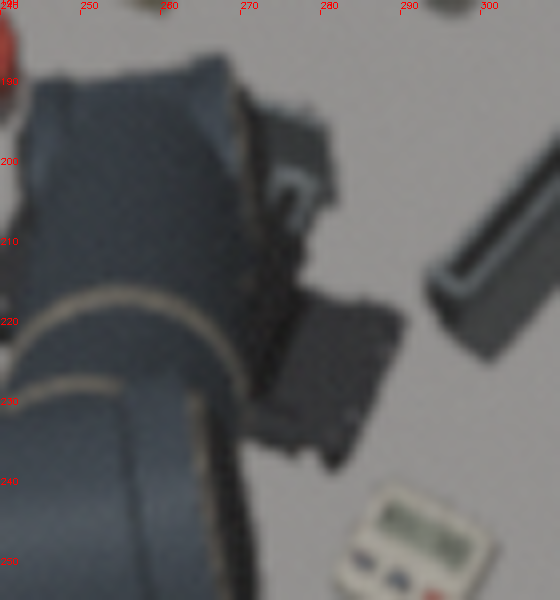

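```bash
python3 -m inch '[[[0,0,0],[0,0,0],20],[[0,0,0],[0,0,0],10],[[0,0,0],[0,0,0],10],[[0,0,0],[0,0,0],10],[[0,0,0],[0,0,0],10],[[0,0,0],[0,0,0],10],[[0,0,0],[0,0,0],10]]' 55
```

```text
clock: 3.25
position: [417.8, 280.3, 16.6]
eef_rot: [0.663, 0.748, -0.0, 0.0]
contact_force: [-0.4, -2.0, 2.1]
opening: 22.1
```

```bash
python3 -m inch '[[[0,0,10],[0,0,0],10],[[0,0,30],[0,0,0],10],[[0,0,40],[0,0,0],10],[[0,0,40],[0,0,0],10],[[0,0,40],[0,0,0],10],[[0,0,0],[0,0,0],10]]'
python3 - <<'E'
from h import *
crop("scene",290,130,90,110,6,"pics/s4.png");print(observe()["wrist_torque"])
E
```

```text
clock: 3.85
position: [420.7, 283.0, 182.6]
eef_rot: [0.663, 0.748, 0.006, 0.001]
contact_force: [0.7, 1.0, -2.5]
opening: 20.8
[ 0.00433426  0.12457781 -0.01737378]
```

View pics/s4.png

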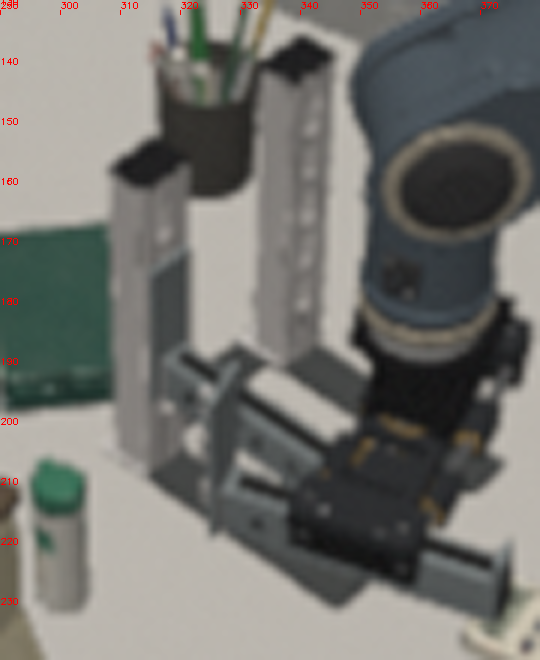

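```bash
python3 -m inch '[[[7.2,-29.6,0],[0,0,-2.3],10],[[7.2,-29.6,0],[0,0,-2.3],10],[[7.2,-29.6,0],[0,0,-2.3],10],[[7.2,-29.6,0],[0,0,-2.3],10],[[7.2,-29.6,0],[0,0,-2.3],10],[[7.2,-29.6,0],[0,0,-2.3],10],[[7.2,-29.6,0],[0,0,-2.3],10],[[7.2,-29.6,0],[0,0,-2.3],10],[[0,0,0],[0,0,0],10],[[0,0,0],[0,0,0],10]]'
python3 - <<'E'
from h import *
o=observe();print(o["position"],R.from_quat(o["eef_rot"]).as_matrix().round(3))
s=snapshot("scene");t=snapshot("top");cv2.imwrite("pics/s5f.png",s);cv2.imwrite("pics/t5f.png",t)
crop("scene",310,130,75,75,8,"pics/s5.png",s);crop("top",300,150,80,70,9,"pics/t5.png",t)
E
```

```text
clock: 4.9
position: [474.0, 43.4, 175.3]
eef_rot: [0.775, 0.632, -0.001, -0.001]
contact_force: [0.2, 0.4, -2.5]
opening: 21.2
[474.02249318  43.38607234 175.26357322] [[ 0.201  0.98  -0.003]
 [ 0.98  -0.201 -0.   ]
 [-0.001 -0.003 -1.   ]]
```

View pics/s5.png

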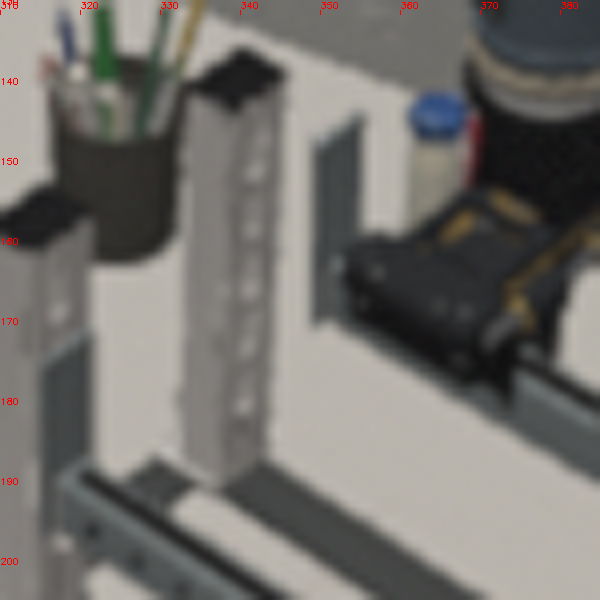

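View pics/t5.png

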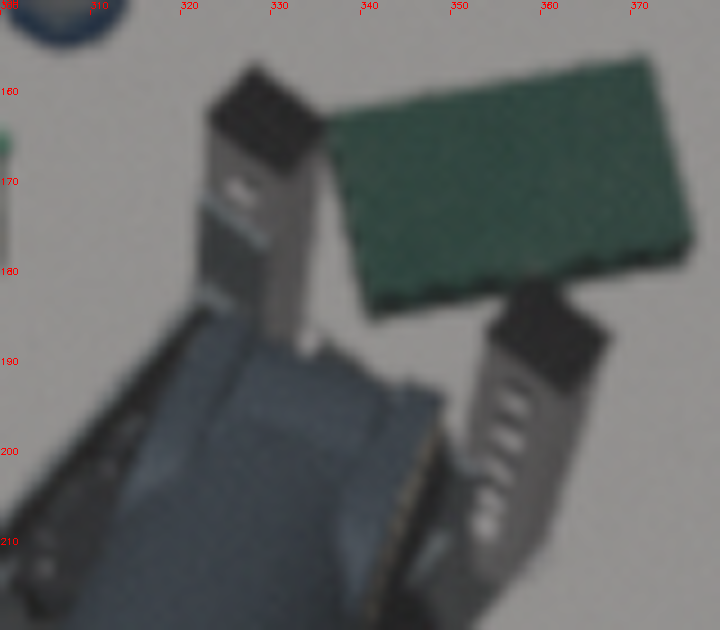

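Run:
```python
from h import *
s=cv2.imread("pics/s5f.png");t=cv2.imread("pics/t5f.png")
crop("scene",330,130,30,45,16,"pics/s5b.png",s)
crop("top",340,180,32,46,14,"pics/t5b.png",t)
```

```text
(no output)
```

View pics/s5b.png

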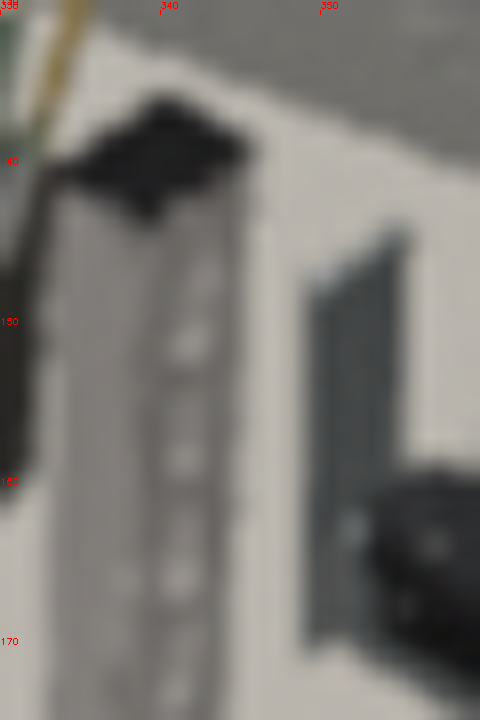

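View pics/t5b.png

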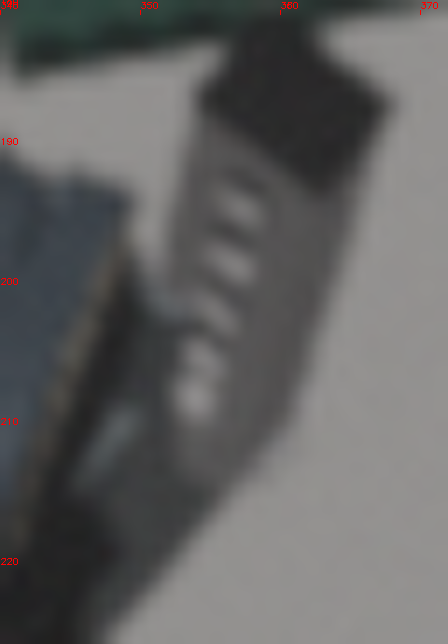

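Run:
```python
from h import *
def px(c,off=(330,130),s=16): return np.array(off)+(np.array(c,float)+.5)/s-.5
th=np.radians(-11.46);c,s=np.cos(th),np.sin(th);O=np.array([647,84.])
def st(W): d=np.array(W)[:,:2]-O; return np.c_[d@[c,s],d@[-s,c]].round(1)
print("post front top",st(onz("scene",px([(148,218),(248,150)]),274)))
for u in (158.7,152,148):
  print(u,"plate top",st(onz("scene",px([(312,287),(408,225)]),u+120)),"bot",st(onz("scene",px([(308,655)]),u)))
o=observe();g=o["position"];print("tcp",st([g]))
```

```text
post front top [[  0.4 -49.8]
 [ -0.1 -85.7]]
158.7 plate top [[-48.2 -53.2]
 [-49.9 -86.3]] bot [[-50.5 -57.4]]
152 plate top [[-43.2 -59.5]
 [-44.9 -92.7]] bot [[-46.  -63.1]]
148 plate top [[-40.3 -63.2]
 [-42.  -96.6]] bot [[-43.3 -66.5]]
tcp [[-161.5  -72.6]]
```

```bash
python3 -m inch '[[[0.4,2.2,-15],[0,0,0],10],[[0,0,-25],[0,0,0],10],[[0,0,-18],[0,0,0],10],[[0,0,-6],[0,0,0],10],[[0,0,0],[0,0,0],10],[[0,0,0],[0,0,0],10]]'
python3 - <<'E'
from h import *
o=observe();print(o["position"],R.from_quat(o["eef_rot"]).as_matrix().round(3))
s=snapshot("scene");t=snapshot("top");cv2.imwrite("pics/s6f.png",s);cv2.imwrite("pics/t6f.png",t)
crop("scene",325,130,45,65,12,"pics/s6.png",s);crop("top",330,175,50,60,10,"pics/t6.png",t)
E
```

```text
clock: 5.6
position: [476.3, 46.7, 113.3]
eef_rot: [0.774, 0.633, 0.001, 0.0]
contact_force: [-0.5, -0.3, -2.3]
opening: 21.2
[476.31475126  46.65644114 113.25886457] [[ 0.198  0.98   0.001]
 [ 0.98  -0.198  0.   ]
 [ 0.001  0.001 -1.   ]]
```

View pics/s6.png

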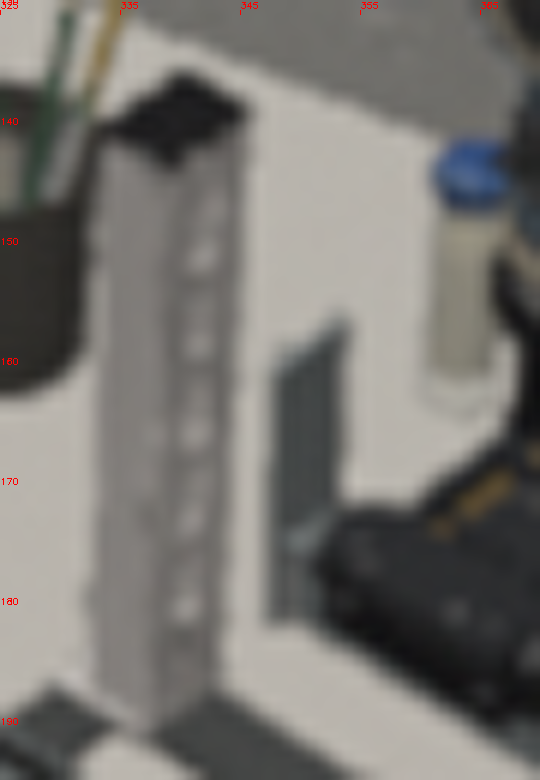

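View pics/t6.png

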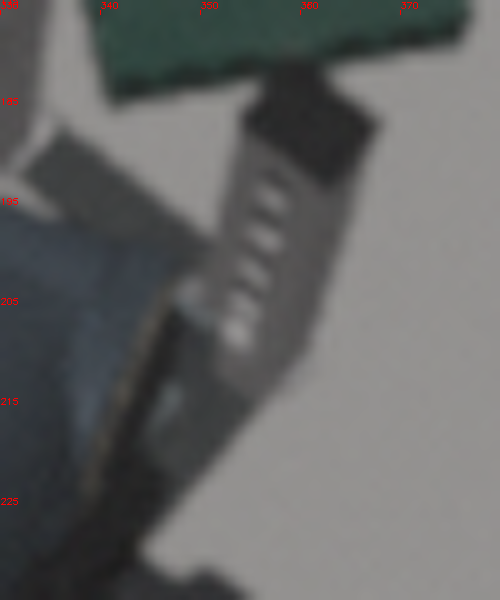

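Run:
```python
from h import *
def px(c,off=(325,130),s=12): return np.array(off)+(np.array(c,float)+.5)/s-.5
th=np.radians(-11.46);c,s=np.cos(th),np.sin(th);O=np.array([647,84.])
def st(W): d=np.array(W)[:,:2]-O; return np.c_[d@[c,s],d@[-s,c]].round(1)
def wd(p): p=np.array(p,float); return np.c_[p[:,:2]@np.array([[c,s],[-s,c]])+O,p[:,2]]
for u in (96.7,94,):
  print(u,"plate top",st(onz("scene",px([(278,350),(347,308)]),u+120)),"bot",st(onz("scene",px([(272,622)]),u)))
o=observe();g=o["position"];print("tcp",st([g]))
# expected pixels of post features and home plate
f=lambda P:((proj("scene",wd(P))-[325,130]+.5)*12-.5).round(0).tolist()
print("front bottom z12",f([(0,-50,12),(0,-90,12)]),"z274",f([(0,-50,274),(0,-90,274)]))
print("slots c",f([(0,-70,12+k+13) for k in(48,88,128,168,208)]))
```

```text
96.7 plate top [[-42.5 -56.2]
 [-45.4 -87.3]] bot [[-46.8 -56.3]]
94 plate top [[-40.6 -58.6]
 [-43.5 -89.8]] bot [[-45.  -58.5]]
tcp [[-159.6  -70.6]]
front bottom z12 [[149.0, 740.0], [224.0, 681.0]] z274 [[172.0, 164.0], [255.0, 106.0]]
slots c [[193.0, 586.0], [197.0, 502.0], [201.0, 414.0], [205.0, 325.0], [209.0, 232.0]]
```

Run:
```python
from h import *
t=cv2.imread("pics/t6f.png")
t=cv2.convertScaleAbs(t,alpha=2.0,beta=-60)
crop("top",340,185,32,38,18,"pics/t6b.png",t)
th=np.radians(-11.46);c,s=np.cos(th),np.sin(th);O=np.array([647,84.])
def wd(p): p=np.array(p,float); return np.c_[p[:,:2]@np.array([[c,s],[-s,c]])+O,p[:,2]]
f=lambda P:((proj("top",wd(P))-[340,185]+.5)*18-.5).round(0).tolist()
print("front bottom z12",f([(0,-50,12),(0,-90,12)]),"z274",f([(0,-50,274),(0,-90,274)]))
print("slots c",f([(0,-70,12+k+13) for k in(48,88,128,168,208)]))
print("plate top exp in",f([(-47,-52.6,216.7),(-47,-88.6,216.7)]),"bot -y",f([(-47,-88.6,96.7)]))
```

```text
front bottom z12 [[145.0, 449.0], [288.0, 560.0]] z274 [[241.0, 27.0], [404.0, 152.0]]
slots c [[238.0, 417.0], [254.0, 357.0], [270.0, 295.0], [286.0, 230.0], [304.0, 162.0]]
plate top exp in [[81.0, 309.0], [224.0, 420.0]] bot -y [[179.0, 600.0]]
```

View pics/t6b.png

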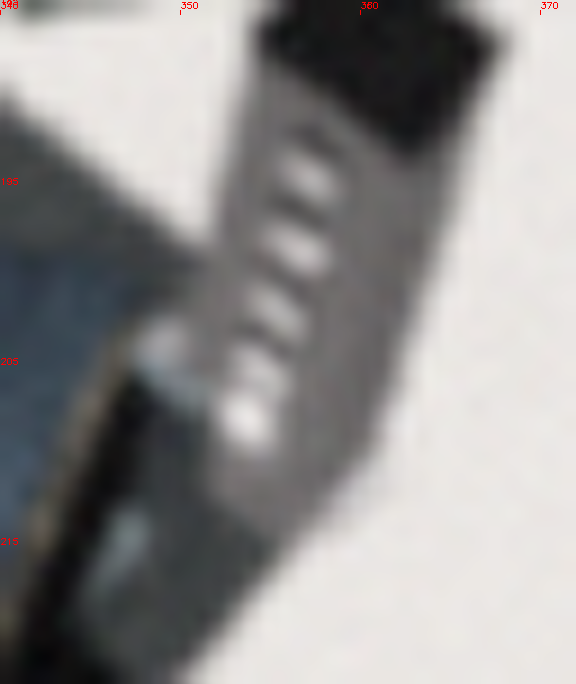

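```bash
python3 -m inch '[[[9.8,-2,-2],[0,0,0],10],[[14.7,-3,0],[0,0,0],10],[[0,0,0],[0,0,0],10],[[0,0,0],[0,0,0],10]]'
python3 - <<'E'
from h import *
o=observe();print(o["position"],o["contact_force"])
s=snapshot("scene");cv2.imwrite("pics/s7f.png",s)
crop("scene",325,130,45,65,12,"pics/s7.png",s)
E
```

```text
clock: 6.1
position: [500.5, 40.9, 110.7]
eef_rot: [0.775, 0.633, -0.0, -0.0]
contact_force: [-0.6, -0.4, -2.0]
opening: 21.2
[500.46687863  40.94375578 110.71887876] [-0.57357424 -0.36142423 -1.9608064 ]
```

View pics/s7.png

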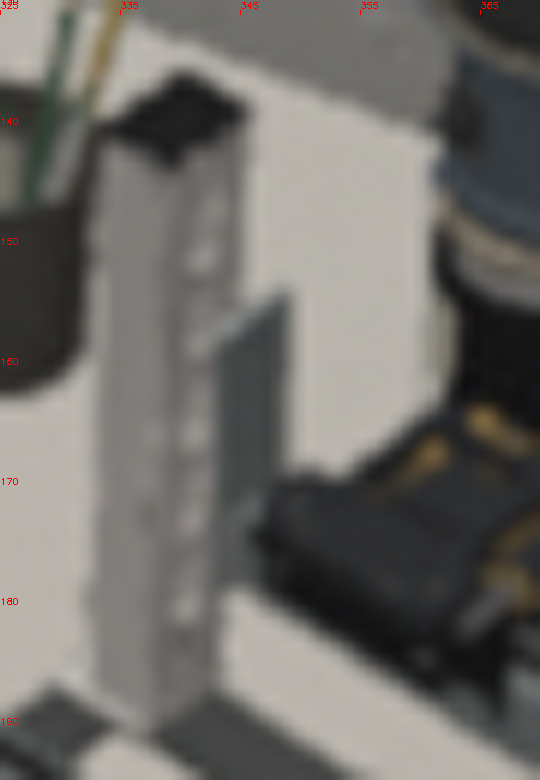

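```bash
python3 -m inch '[[[3,0.1,0],[0,0,0],10],[[3,-0.6,0],[0,0,0],10],[[3,-0.6,0],[0,0,0],10],[[0,0,0],[0,0,0],10]]'; python3 -m inch '[[[2,-0.4,0],[0,0,0],10],[[2,-0.4,0],[0,0,0],10],[[0,0,0],[0,0,0],10]]'
```

```text
clock: 6.55
position: [509.8, 39.9, 110.8]
eef_rot: [0.774, 0.633, 0.0, 0.0]
contact_force: [-0.1, 0.4, -2.6]
opening: 21.2
clock: 6.85
position: [513.6, 39.0, 110.7]
eef_rot: [0.774, 0.633, 0.0, 0.0]
contact_force: [0.0, -0.1, -2.0]
opening: 21.2
```

```bash
python3 -m inch '[[[2,-0.4,0],[0,0,0],10],[[2,-0.4,0],[0,0,0],10],[[0,0,0],[0,0,0],10]]'; python3 -m inch '[[[2,-0.4,0],[0,0,0],10],[[0,0,0],[0,0,0],10]]'; python3 -m inch '[[[2,-0.4,0],[0,0,0],10],[[0,0,0],[0,0,0],10]]'
python3 - <<'E'
from h import *
s=snapshot("scene");cv2.imwrite("pics/s8f.png",s)
crop("scene",325,130,45,65,12,"pics/s8.png",s)
E
```

```text
clock: 7.15
position: [517.7, 38.3, 110.7]
eef_rot: [0.774, 0.633, 0.0, 0.0]
contact_force: [0.3, -0.9, -2.1]
opening: 21.4
clock: 7.35
position: [519.6, 37.9, 110.7]
eef_rot: [0.774, 0.633, 0.0, 0.0]
contact_force: [0.2, 0.2, -2.2]
opening: 21.0
clock: 7.55
position: [520.9, 37.5, 110.4]
eef_rot: [0.774, 0.633, -0.0, -0.0]
contact_force: [-1.0, 0.4, -1.3]
opening: 21.2
```

View pics/s8.png

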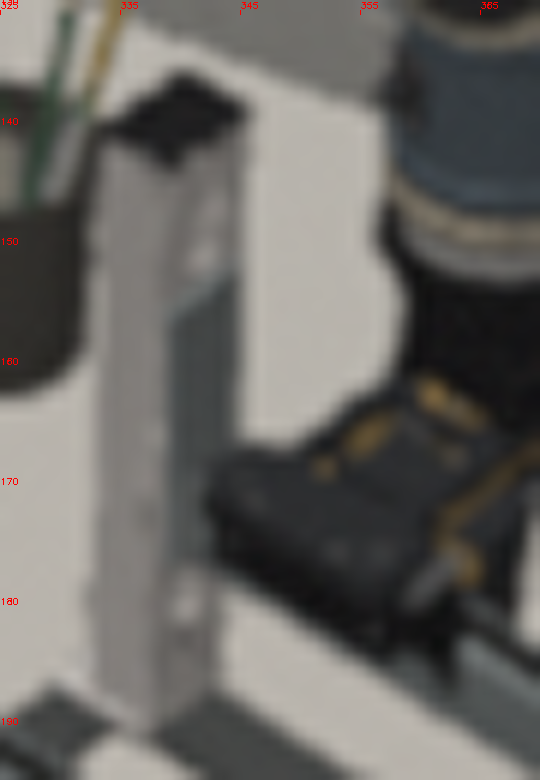

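```bash
python3 -m inch '[[[2,-0.4,0],[0,0,0],10],[[0,0,0],[0,0,0],10]]'; python3 -m inch '[[[2,-0.4,0],[0,0,0],10],[[0,0,0],[0,0,0],10]]'
```

```text
clock: 7.8
position: [521.3, 37.3, 109.8]
eef_rot: [0.774, 0.633, -0.002, -0.001]
contact_force: [-5.5, 0.2, -4.2]
opening: 21.1
clock: 8.0
position: [521.2, 37.2, 109.7]
eef_rot: [0.774, 0.633, -0.003, -0.003]
contact_force: [-10.1, 0.1, 1.2]
opening: 20.8
```

```bash
python3 -m inch '[[[-1.5,0.3,-3],[0,0,0],10],[[0,0,-3],[0,0,0],10],[[0,0,-2],[0,0,0],10],[[0,0,0],[0,0,0],10]]'; python3 -m inch '[[[0,0,-2],[0,0,0],10],[[0,0,-1],[0,0,0],10],[[0,0,0],[0,0,0],10]]'
```

```text
clock: 8.4
position: [520.2, 37.7, 102.3]
eef_rot: [0.774, 0.633, -0.003, -0.003]
contact_force: [-10.5, 0.7, 1.6]
opening: 21.5
clock: 8.7
position: [519.9, 38.0, 100.2]
eef_rot: [0.774, 0.633, -0.003, -0.003]
contact_force: [-14.8, 1.4, 10.1]
opening: 21.2
```

```bash
python3 -m inch '[[[0,0,-2],[0,0,0],10],[[0,0,0],[0,0,0],10]]'; python3 -m inch '[[[0,0,-2],[0,0,0],10],[[0,0,0],[0,0,0],10]]'
python3 - <<'E'
from h import *
s=snapshot("scene");cv2.imwrite("pics/s9f.png",s);print(observe()["wrist_torque"])
crop("scene",305,130,85,95,8,"pics/s9.png",s)
E
```

```text
clock: 8.9
position: [519.6, 38.0, 98.0]
eef_rot: [0.774, 0.633, -0.003, -0.003]
contact_force: [-14.3, 0.8, 8.7]
opening: 21.2
clock: 9.1
position: [519.3, 38.0, 95.8]
eef_rot: [0.774, 0.633, -0.003, -0.004]
contact_force: [-13.5, 2.6, 8.2]
opening: 20.6
[ 0.35799319  2.7404966  -0.04961296]
```

View pics/s9.png

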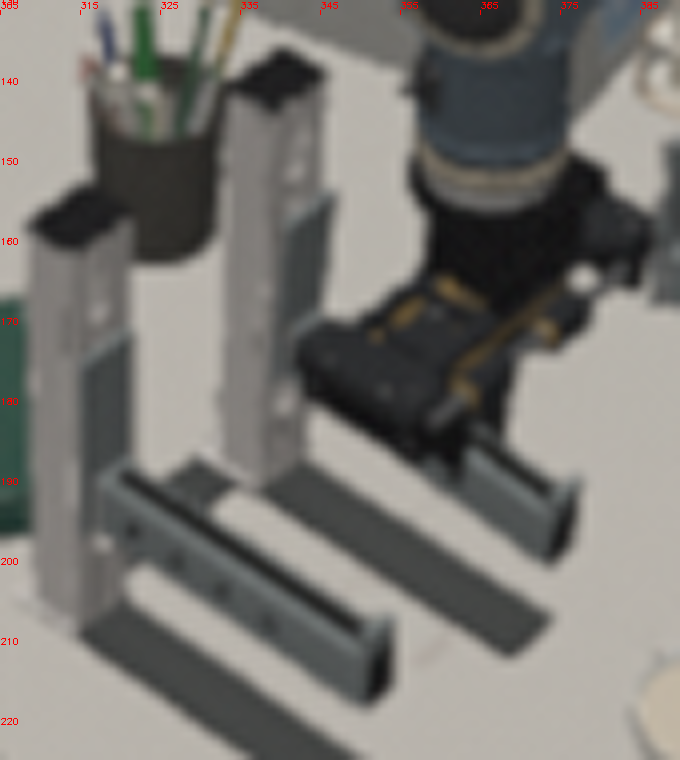

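```bash
python3 -m inch '[[[0,0,1.5],[0,0,0],10],[[0,0,1],[0,0,0],10],[[0,0,0],[0,0,0],26],[[0,0,0],[0,0,0],34],[[0,0,0],[0,0,0],40],[[0,0,0],[0,0,0],40]]'
python3 - <<'E'
from h import *
s=snapshot("scene");cv2.imwrite("pics/s10f.png",s)
crop("scene",305,130,85,95,8,"pics/s10.png",s);crop("scene",305,130,45,70,12,"pics/s10b.png",s)
th=np.radians(-11.46);c,ss=np.cos(th),np.sin(th);O=np.array([647,84.])
def wd(p): p=np.array(p,float); return np.c_[p[:,:2]@np.array([[c,ss],[-ss,c]])+O,p[:,2]]
f=lambda P:((proj("scene",wd(P))-[305,130]+.5)*12-.5).round(0).tolist()
for y0 in(70,-70): print("plate in top +y,-y, bot +y",f([(-5,y0+18,202),(-5,y0-18,202),(-5,y0+18,82)]),"post top front",f([(0,y0+20,274),(0,y0-20,274)]))
E
```

```text
clock: 9.75
position: [525.2, 37.1, 98.8]
eef_rot: [0.774, 0.633, 0.001, 0.001]
contact_force: [-0.8, 0.4, -0.3]
opening: 37.8
plate in top +y,-y, bot +y [[126.0, 551.0], [204.0, 495.0], [128.0, 815.0]] post top front [[109.0, 377.0], [198.0, 314.0]]
plate in top +y,-y, bot +y [[421.0, 337.0], [493.0, 285.0], [410.0, 601.0]] post top front [[412.0, 164.0], [495.0, 106.0]]
```

View pics/s10.png

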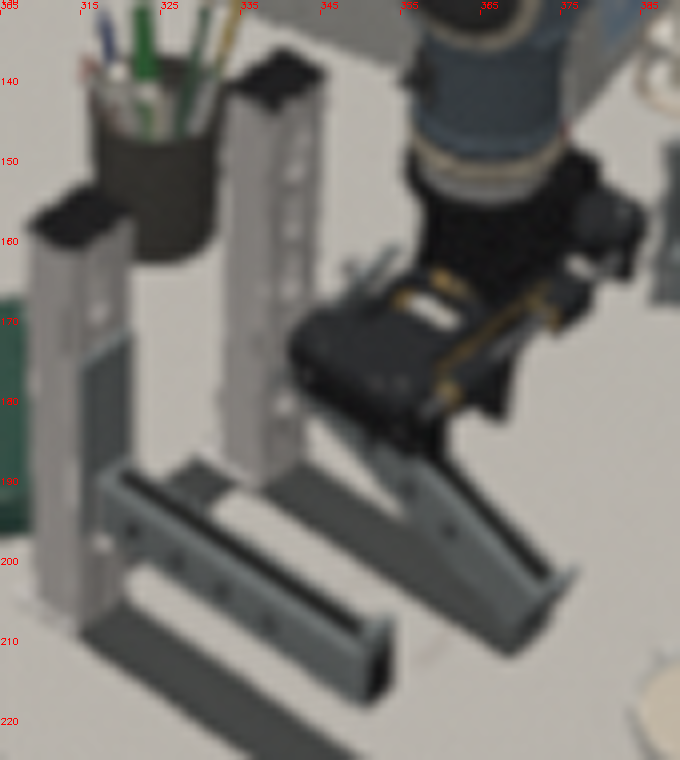

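View pics/s10b.png

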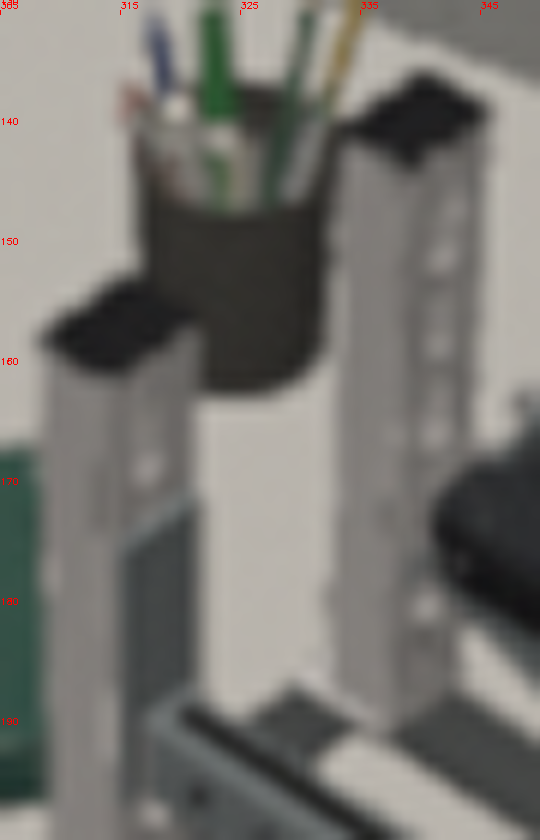

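Run:
```python
from h import *
s=cv2.imread("pics/s10f.png");t=snapshot("top");cv2.imwrite("pics/t10f.png",t)
crop("scene",330,150,65,65,12,"pics/s10c.png",s);crop("top",290,180,90,70,8,"pics/t10.png",t)
```

```text
(no output)
```

View pics/s10c.png

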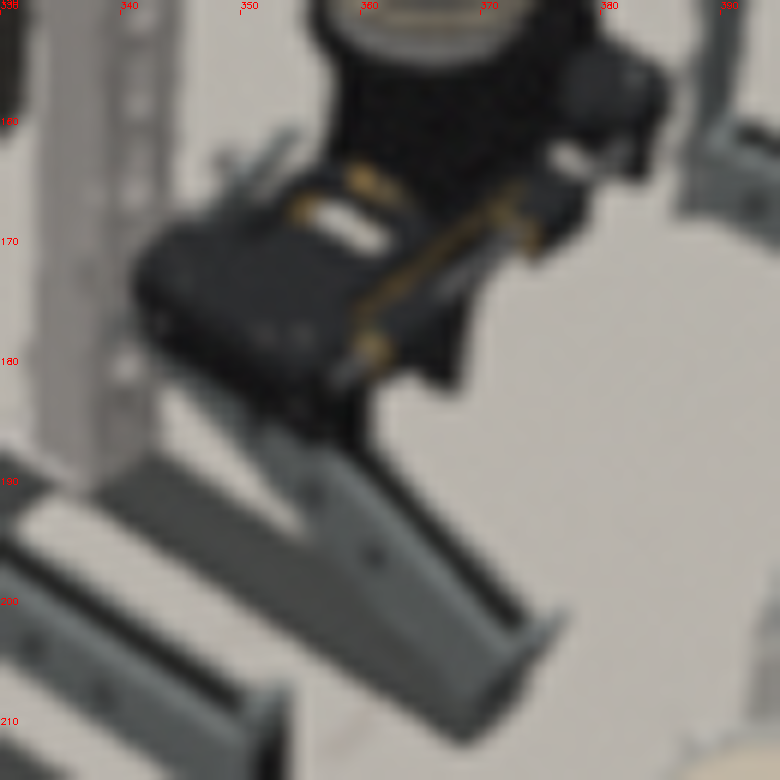

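View pics/t10.png

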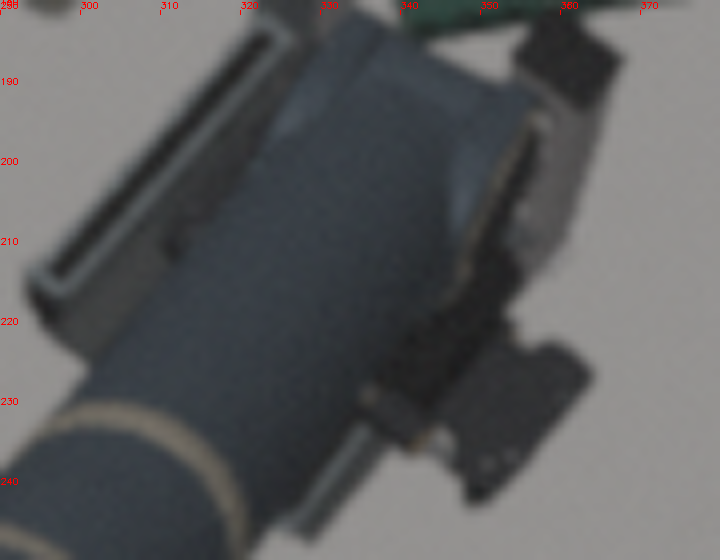

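Run:
```python
from h import *
th=np.radians(-11.46);c,s=np.cos(th),np.sin(th);O=np.array([647,84.])
def st(W): W=np.array(W);d=W[:,:2]-O; return np.c_[d@[c,s],d@[-s,c],W[:,2]].round(1)
def px(cc,off=(330,150),sc=12): return np.array(off)+(np.array(cc,float)+.5)/sc-.5
# intersect rays with the vertical plane y_stand = Y
def ony(p,Y):
    t,d=ray("scene",p); ts=(t[:2]-O)@[-s,c]; ds=d[:,:2]@[-s,c]; k=(Y-ts)/ds
    return st(t+d*k[:,None])
pts=px([(465,745),(300,535),(250,455),(370,445),(525,625),(500,650)])
print("lower tip on +y side y=-59; lower edge mid; lower edge; top edge near finger;top edge at stop");print(ony(pts,-59))
print("plate/hook bits y=-70",ony(px([(290,130),(220,165),(205,215),(250,210)]),-60))
print(st([observe()["position"]]))
```

```text
lower tip on +y side y=-59; lower edge mid; lower edge; top edge near finger;top edge at stop
[[-164.3  -59.     0.6]
 [ -86.9  -59.    48.8]
 [ -63.   -59.    71. ]
 [-113.   -59.   110. ]
 [-182.8  -59.    73.8]
 [-174.1  -59.    55.3]]
plate/hook bits y=-70 [[-69.5 -60.  222.2]
 [-41.7 -60.  189.8]
 [-36.6 -60.  164.4]
 [-55.4 -60.  178.4]]
[[-110.7  -70.3   98.5]]
```

```bash
python3 -m inch '[[[0,0,-7],[0,0,0],40],[[0,0,-7],[0,0,0],40],[[0,0,0],[0,0,0],40]]';python3 -m inch '[[[0,0,-7],[0,0,0],40],[[0,0,-7],[0,0,0],40],[[0,0,0],[0,0,0],40]]'
python3 - <<'E'
from h import *
s=snapshot("scene");crop("scene",330,150,65,65,12,"pics/s11.png",s)
E
```

```text
clock: 10.15
position: [522.7, 37.0, 82.8]
eef_rot: [0.774, 0.633, -0.001, -0.001]
contact_force: [0.3, 0.5, -1.3]
opening: 39.8
clock: 10.45
position: [522.9, 37.0, 69.0]
eef_rot: [0.774, 0.633, -0.001, -0.001]
contact_force: [-0.0, 0.5, -0.8]
opening: 40.6
```

View pics/s11.png

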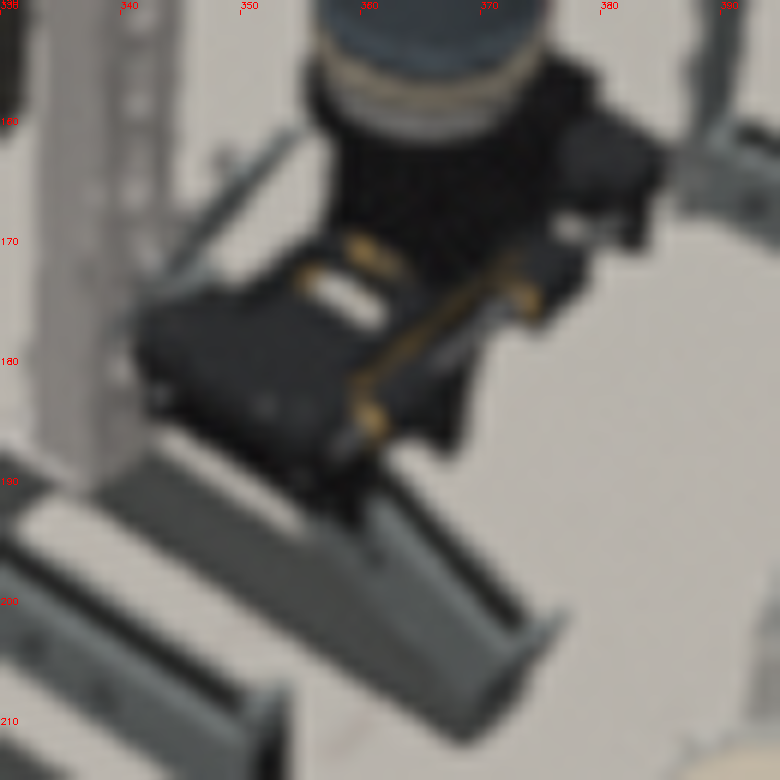

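```bash
python3 -m inch '[[[0,0,0],[0,0,0],25],[[0,0,0],[0,0,0],10],[[0,0,0],[0,0,0],10],[[0,0,0],[0,0,0],10],[[0,0,0],[0,0,0],10]]' 55; python3 -m inch '[[[0,0,6],[0,0,0],10],[[-4,0.8,6],[0,0,0],10],[[0,0,0],[0,0,0],10]]'
```

```text
clock: 11.0
position: [523.9, 37.1, 70.3]
eef_rot: [0.774, 0.633, 0.0, 0.0]
contact_force: [0.5, 0.7, 0.8]
opening: 12.3
clock: 11.3
position: [519.9, 38.1, 83.2]
eef_rot: [0.774, 0.633, 0.001, 0.0]
contact_force: [0.5, 0.2, 0.1]
opening: 9.9
```

Run:
```python
from h import *
s=snapshot("scene");t=snapshot("top");cv2.imwrite("pics/s12f.png",s);cv2.imwrite("pics/t12f.png",t);crop("scene",330,150,65,65,12,"pics/s12.png",s);crop("top",290,180,90,70,8,"pics/t12.png",t)
```

```text
(no output)
```

View pics/s12.png

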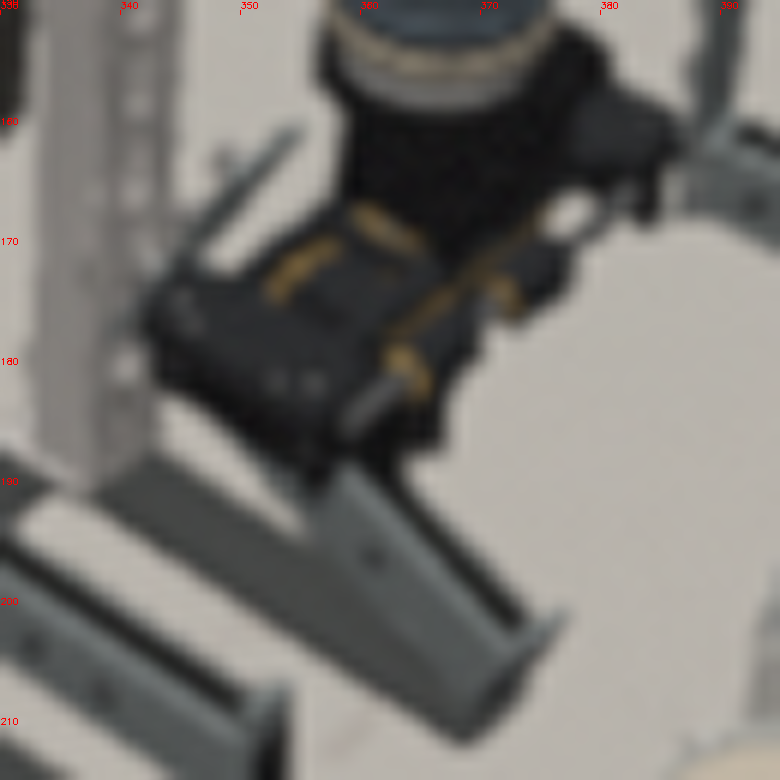

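View pics/t12.png

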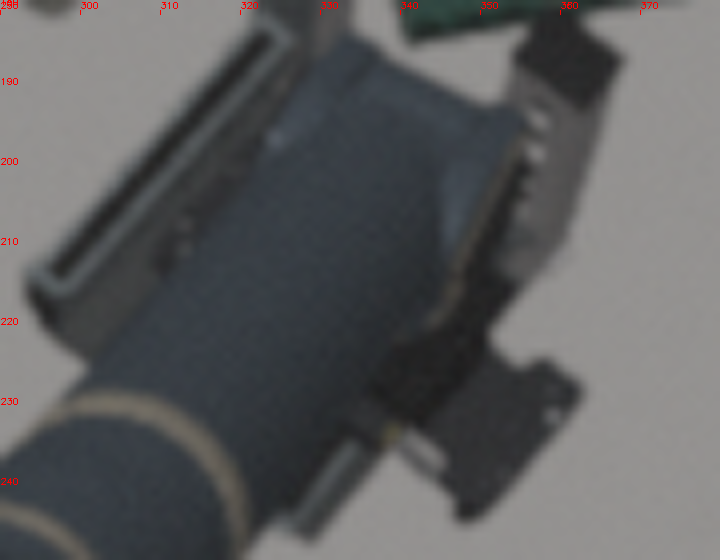

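Run:
```python
from h import *
t=cv2.imread("pics/t12f.png");s=cv2.imread("pics/s12f.png")
crop("top",318,228,25,25,24,"pics/t12b.png",cv2.convertScaleAbs(t,alpha=1.8,beta=-40))
crop("scene",352,185,30,30,20,"pics/s12b.png",cv2.convertScaleAbs(s,alpha=1.5,beta=-30))
```

```text
(no output)
```

View pics/t12b.png

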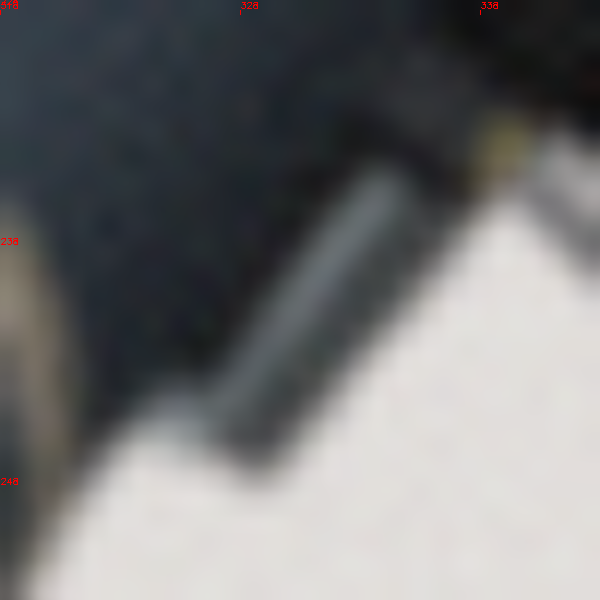

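View pics/s12b.png

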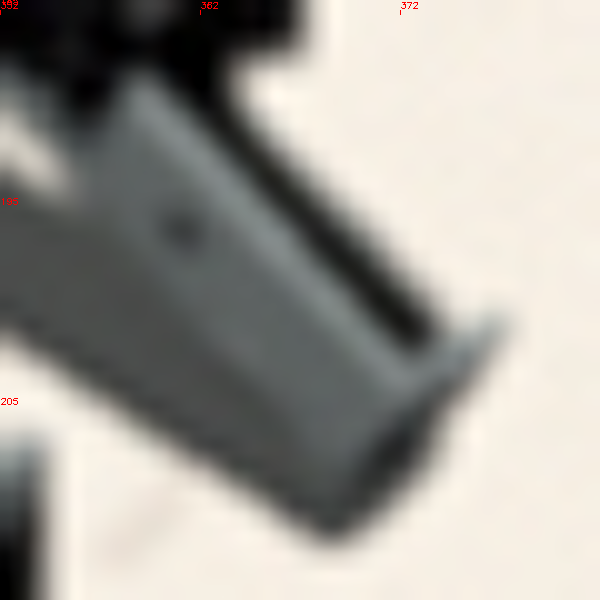

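Run:
```python
from h import *
th=np.radians(-11.46);c,s=np.cos(th),np.sin(th);O=np.array([647,84.])
def st(W): W=np.array(W);d=W[:,:2]-O; return np.c_[d@[c,s],d@[-s,c],W[:,2:]].round(1)
P=tri([(376.5,200.8),(376.5,200.8)],[(326.3,245.3),(327.5,244.8)]);print("stop top -y",st(P))
def onY(p,Y):
    t,d=ray("scene",p); ts=(t[:2]-O)@[-s,c]; ds=d[:,:2]@[-s,c]; return st(t+d*((Y-ts)/ds)[:,None])
for Y in(-59,-70,-80): print(Y,"lower tip, top edge @stop, top edge @finger",onY([(367.5,208.0),(371.5,203.8),(359,188.3)],Y).tolist())
# top: -y wall top edge line
```

```text
stop top -y [[-178.7  -84.    57.6    4. ]
 [-175.2  -86.4   54.4    7.4]]
-59 lower tip, top edge @stop, top edge @finger [[-158.4, -59.0, 18.2], [-175.5, -59.0, 55.8], [-107.0, -59.0, 96.4]]
-70 lower tip, top edge @stop, top edge @finger [[-150.8, -70.0, 3.8], [-168.1, -70.0, 41.8], [-98.8, -70.0, 82.8]]
-80 lower tip, top edge @stop, top edge @finger [[-143.9, -80.0, -9.3], [-161.3, -80.0, 29.0], [-91.4, -80.0, 70.4]]
```

```bash
python3 - <<'E'
from h import *
th=np.radians(-11.46);c,s=np.cos(th),np.sin(th);O=np.array([647,84.])
def wd(p): p=np.array(p,float); return np.c_[p[:,:2]@np.array([[c,s],[-s,c]])+O,p[:,2]]
f=lambda P:((proj("scene",wd(P))-[330,150]+.5)*12-.5).round(0).tolist()
print("s11 fingertips +y (in/out), tcp",f([(-112.8,-49.8,58),(-112.8,-35,58),(-112.8,-70,69)]))
print("s12 fingertips closed, tcp",f([(-115.8,-65,72),(-115.8,-50,72),(-115.8,-70,83)]))
print(observe())
E
python3 -m inch '[[[0,0,0],[0,0,0],0],[[0,0,0],[0,0,0],0],[[0,0,0],[0,0,0],0]]'
```

```text
s11 fingertips +y (in/out), tcp [[342.0, 568.0], [314.0, 591.0], [383.0, 514.0]]
s12 fingertips closed, tcp [[381.0, 520.0], [352.0, 543.0], [392.0, 489.0]]
{'clock': 11.4, 'q': array([-0.35871172,  0.37543603,  0.25454489,  2.0315212 , -0.13631378,
        0.74952816,  1.34922064]), 'qvel': array([ 0.0002608 ,  0.00836579, -0.00078123,  0.00115034, -0.00067793,
       -0.00085682,  0.0006012 ]), 'joint_torque': array([-9.85533436e-03, -3.86841023e+01,  2.58728743e+00, -1.75654596e+01,
        2.30112491e-02,  8.92880140e-02, -2.75618542e-03]), 'position': array([519.85188291,  38.02592093,  82.5915222 ]), 'eef_rot': array([7.74280512e-01, 6.32842411e-01, 4.01026540e-04, 1.04551415e-04]), 'contact_force': array([-0.20589233, -0.59774335,  0.45508069]), 'wrist_torque': array([-0.02059052, -0.02749521, -0.02862253]), 'opening': 9.853482175874317}
clock: 11.7
position: [519.7, 37.9, 82.0]
eef_rot: [0.774, 0.633, -0.0, -0.0]
contact_force: [0.6, -0.6, 0.1]
opening: 1.0
```

Run:
```python
from h import *
im=cv2.imread("pics/s10f.png")
def mark(im,P,x,y,w,h,sc,name):
    c=cv2.resize(im[y:y+h,x:x+w],None,fx=sc,fy=sc,interpolation=cv2.INTER_CUBIC)
    for p in ((proj("scene",P)-[x,y]+.5)*sc-.5): cv2.circle(c,tuple(int(v) for v in p),4,(0,0,255),-1)
    cv2.imwrite(name,c)
xd=np.array([.198,.98,0])
def pts(T,o):
    T=np.array(T,float); return [T,T+xd*o/2+[0,0,-11],T-xd*o/2+[0,0,-11],T+xd*o/2+[0,0,8],T-xd*o/2+[0,0,8]]
mark(im,pts([525.2,37.1,98.8],38),330,150,65,65,10,"pics/m1.png")
im=snapshot("scene");cv2.imwrite("pics/s13f.png",im)
mark(im,pts([519.7,37.9,82],1),330,150,65,65,10,"pics/m2.png")
im=cv2.imread("pics/scene1.png")
xd=np.array([-.122,.993,0]);mark(im,pts([445.3,281.8,206.4],70),320,170,65,60,10,"pics/m3.png")
```

```text
(no output)
```

View pics/m1.png

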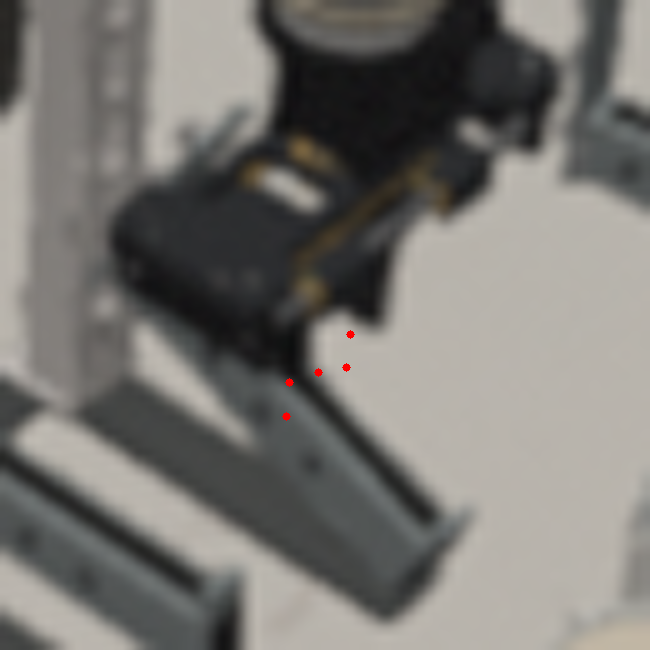

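View pics/m2.png

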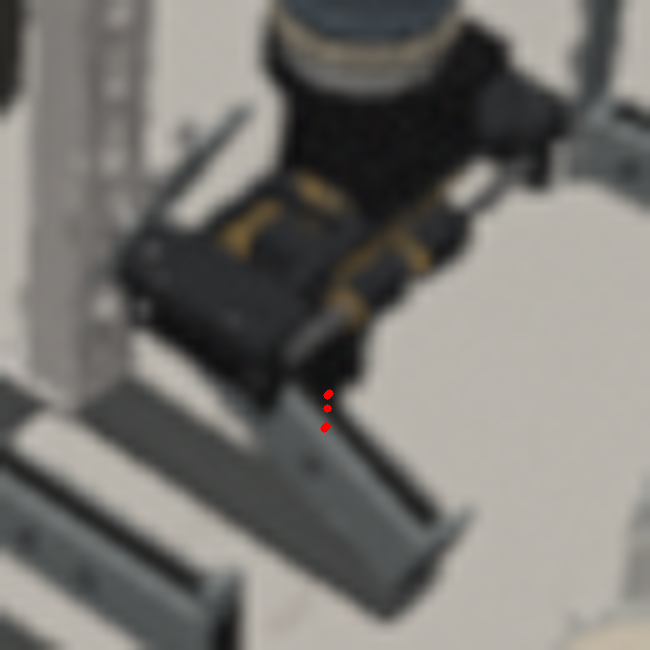

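View pics/m3.png

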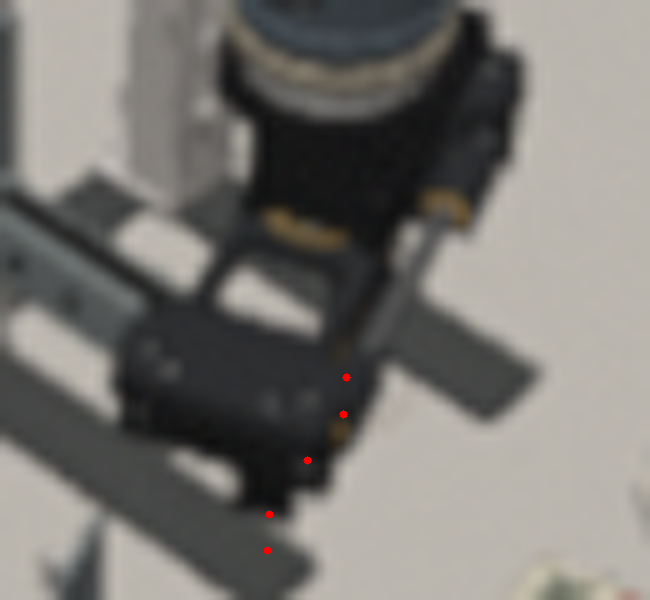

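Run:
```python
from h import *
xd=np.array([-.122,.993,0]);yd=np.array([.993,.122,0])
T=np.array([442.2,285.1,15.])
for o in(35,50,58):
  for z in(-11,8): print(o,z,((proj("scene",[T+xd*o+yd*k+[0,0,z] for k in(-9.5,9.5)])-[300,180]+.5)*8).round(0).tolist())
T=np.array([445.3,281.8,206.4])
for o in(35,50,58):
  for z in(-11,8): print(o,z,((proj("scene",[T+xd*o+yd*k+[0,0,z] for k in(-9.5,9.5)])-[320,170]+.5)*10).round(0).tolist())
```

```text
35 -11 [[378.0, 641.0], [341.0, 627.0]]
35 8 [[380.0, 617.0], [342.0, 603.0]]
50 -11 [[366.0, 665.0], [328.0, 651.0]]
50 8 [[368.0, 640.0], [330.0, 627.0]]
58 -11 [[359.0, 678.0], [321.0, 664.0]]
58 8 [[361.0, 653.0], [323.0, 639.0]]
35 -11 [[294.0, 560.0], [243.0, 542.0]]
35 8 [[296.0, 524.0], [245.0, 506.0]]
50 -11 [[277.0, 590.0], [226.0, 572.0]]
50 8 [[279.0, 554.0], [228.0, 536.0]]
58 -11 [[268.0, 606.0], [217.0, 589.0]]
58 8 [[270.0, 570.0], [219.0, 553.0]]
```

Run:
```python
from h import *
a=np.array([(405,310),(335,475),(330,285)])
p=np.array([240,180])+(a+.5)/8-.5
for z in(76,90,105,120): print(z,onz("top",p,z).round(1).tolist())
print(np.array([415.2,279.4])+95*np.array([.122,-.993])+37.5*np.array([.993,.122]),np.array([415.2,279.4])+95*np.array([.122,-.993])-37.5*np.array([.993,.122]))
```

```text
76 [[481.0, 205.9, 76.0], [394.8, 195.4, 76.0], [475.0, 243.4, 76.0]]
90 [[477.5, 203.3, 90.0], [391.9, 193.0, 90.0], [471.5, 240.6, 90.0]]
105 [[473.8, 200.6, 105.0], [388.9, 190.3, 105.0], [467.8, 237.5, 105.0]]
120 [[470.0, 197.8, 120.0], [385.8, 187.7, 120.0], [464.1, 234.5, 120.0]]
[464.0275 189.64  ] [389.5525 180.49  ]
```

The fingers closed on nothing and the arm hasn't moved. In the pictures the fingertips sit well above where the reported TCP puts them. I'll back out and touch the bench with closed fingers to find the true fingertip height.

```bash
python3 -m inch '[[[-10,2,0],[0,0,0],0],[[-15,3,10],[0,0,0],0],[[0,0,40],[0,0,0],0],[[0,0,40],[0,0,0],0],[[0,0,40],[0,0,0],0],[[10,-32,0],[0,0,0],0],[[15,-32,0],[0,0,0],0],[[15,-32,0],[0,0,0],0],[[15,-32,0],[0,0,0],0],[[0,0,0],[0,0,0],0]]'
python3 - <<'E'
from h import *
s=snapshot("scene");t=snapshot("top");cv2.imwrite("pics/s14f.png",s);cv2.imwrite("pics/t14f.png",t)
crop("scene",320,120,100,100,8,"pics/s14.png",s);crop("top",300,170,100,90,8,"pics/t14.png",t)
E
```

```text
clock: 12.75
position: [550.0, -90.4, 212.2]
eef_rot: [0.777, 0.63, -0.001, 0.001]
contact_force: [0.0, -1.0, -0.3]
opening: 0.5
```

View pics/s14.png

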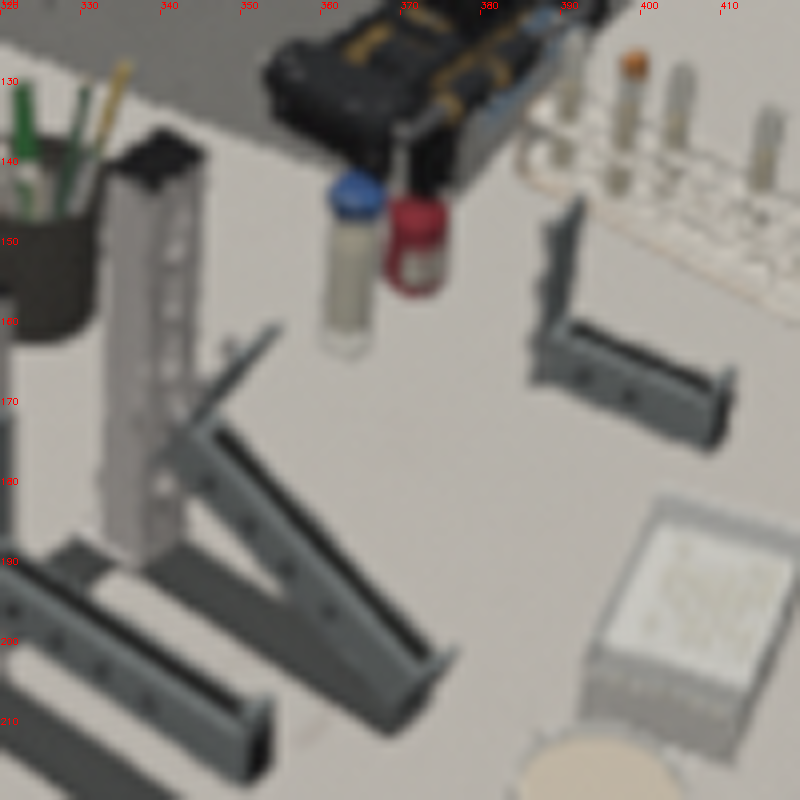

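View pics/t14.png

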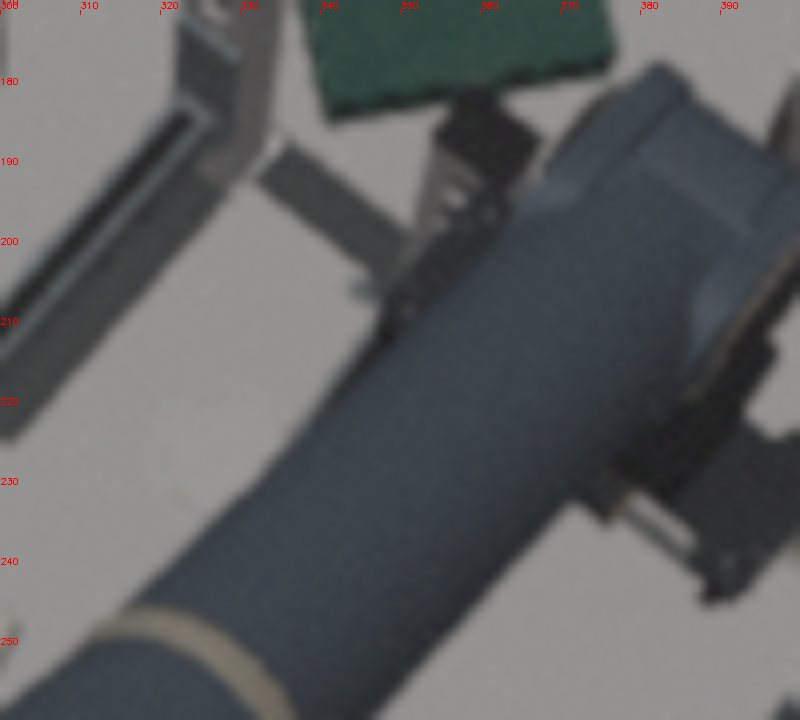

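```bash
python3 - <<'E'
from h import *
print(proj("scene",[[550,-90.4,z] for z in(201.2,212,222,232)]))
E
python3 -m inch '[[[0,0,-45],[0,0,0],0],[[0,0,-45],[0,0,0],0],[[0,0,-45],[0,0,0],0],[[0,0,-20],[0,0,0],0],[[0,0,-10],[0,0,0],0],[[0,0,-5],[0,0,0],0],[[0,0,0],[0,0,0],0]]'
```

```text
[[372.60039635 147.61183569]
 [372.8167362  145.55289764]
 [373.01846191 143.63195022]
 [373.22155648 141.69689771]]
clock: 13.55
position: [550.0, -84.4, 42.6]
eef_rot: [0.774, 0.633, 0.0, 0.0]
contact_force: [0.4, -1.0, -0.5]
opening: 0.3
```

```bash
python3 - <<'E'
from h import *
s=snapshot("scene");crop("scene",330,130,60,60,12,"pics/s15.png",s)
print(((proj("scene",[[550,-84.4,z] for z in(31.6,41.6,51.6,0)])-[330,130]+.5)*12).round())
E
python3 -m inch '[[[0,0,-8],[0,0,0],0],[[0,0,-8],[0,0,0],0],[[0,0,0],[0,0,0],0]]';python3 -m inch '[[[0,0,-4],[0,0,0],0],[[0,0,-4],[0,0,0],0],[[0,0,-4],[0,0,0],0],[[0,0,0],[0,0,0],0]]'
```

```text
[[471. 591.]
 [473. 571.]
 [475. 550.]
 [464. 654.]]
clock: 13.9
position: [549.0, -84.9, 25.3]
eef_rot: [0.774, 0.633, -0.001, -0.001]
contact_force: [0.7, 0.4, -0.2]
opening: 0.5
clock: 14.3
position: [549.3, -85.1, 13.5]
eef_rot: [0.774, 0.633, -0.0, -0.0]
contact_force: [-0.7, 1.0, -0.1]
opening: 0.3
```

View pics/s15.png

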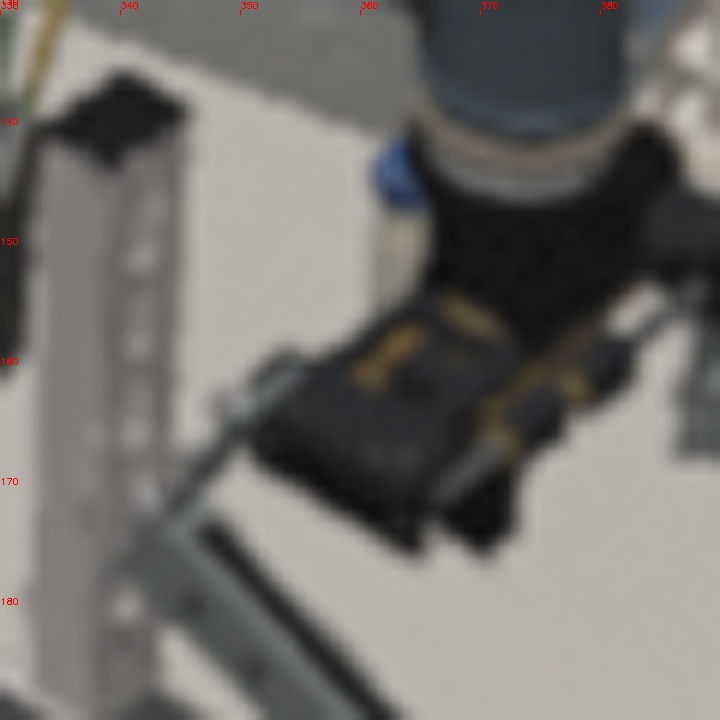

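```bash
python3 -m inch '[[[0,0,-3],[0,0,0],0],[[0,0,-3],[0,0,0],0],[[0,0,0],[0,0,0],0]]';python3 -m inch '[[[0,0,-3],[0,0,0],0],[[0,0,-3],[0,0,0],0],[[0,0,0],[0,0,0],0]]'
```

```text
clock: 14.6
position: [549.5, -85.0, 7.8]
eef_rot: [0.774, 0.633, -0.0, -0.0]
contact_force: [-0.7, -0.4, 0.6]
opening: 0.3
clock: 14.9
position: [549.4, -85.1, 1.7]
eef_rot: [0.774, 0.633, -0.0, -0.0]
contact_force: [-0.0, -0.7, -0.3]
opening: 0.4
```

```bash
python3 -m inch '[[[0,0,-3],[0,0,0],0],[[0,0,-2],[0,0,0],0],[[0,0,0],[0,0,0],0]]';python3 -m inch '[[[0,0,-2],[0,0,0],0],[[0,0,-2],[0,0,0],0],[[0,0,0],[0,0,0],0]]'
```

```text
clock: 15.2
position: [549.5, -85.0, -3.2]
eef_rot: [0.774, 0.633, -0.0, -0.0]
contact_force: [-0.5, -0.5, 0.4]
opening: 0.2
clock: 15.5
position: [549.5, -85.1, -7.1]
eef_rot: [0.774, 0.633, -0.0, -0.0]
contact_force: [-0.3, -0.2, 0.0]
opening: 0.4
```

```bash
python3 -m inch '[[[0,0,-2],[0,0,0],0],[[0,0,-1],[0,0,0],0],[[0,0,0],[0,0,0],0]]';python3 -m inch '[[[0,0,-2],[0,0,0],0],[[0,0,0],[0,0,0],0]]'
```

```text
clock: 15.8
position: [549.7, -85.1, -10.0]
eef_rot: [0.774, 0.633, -0.0, -0.0]
contact_force: [0.5, 0.2, 0.2]
opening: 0.5
clock: 16.0
position: [549.7, -85.1, -12.0]
eef_rot: [0.774, 0.633, -0.0, -0.0]
contact_force: [0.2, -0.3, 0.3]
opening: 0.4
```

Run:
```python
from h import *
s=snapshot("scene");crop("scene",330,130,60,60,12,"pics/s16.png",s)
print(((proj("scene",[[549.6,-85,z] for z in(-23,-11,0,10)])-[330,130]+.5)*12).round())
```

```text
[[461. 699.]
 [464. 675.]
 [466. 654.]
 [468. 634.]]
```

View pics/s16.png

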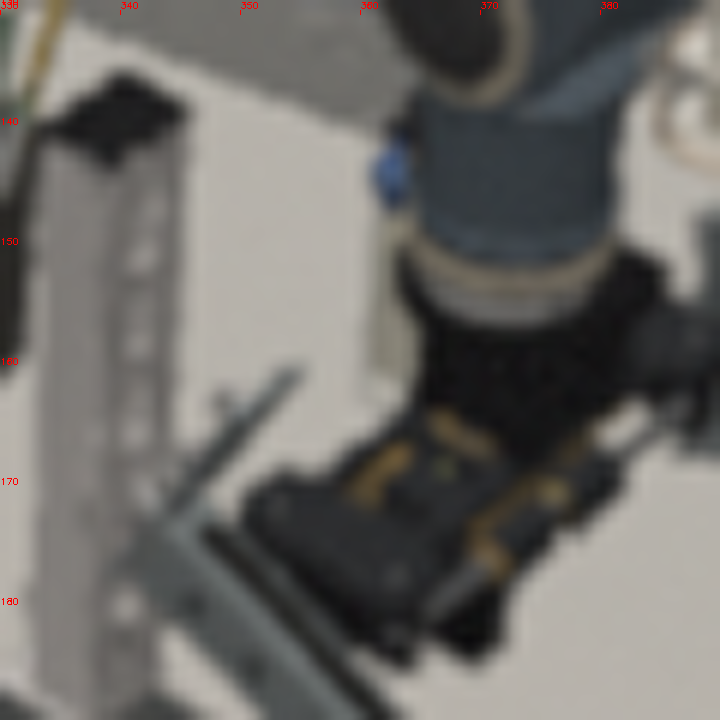

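```bash
python3 -m inch '[[[0,0,-1.5],[0,0,0],0],[[0,0,0],[0,0,0],0]]';python3 -m inch '[[[0,0,-1.5],[0,0,0],0],[[0,0,0],[0,0,0],0]]'
```

```text
clock: 16.25
position: [549.7, -85.1, -13.5]
eef_rot: [0.774, 0.633, -0.0, -0.0]
contact_force: [-0.7, 0.4, 0.2]
opening: 0.5
clock: 16.45
position: [549.7, -85.1, -15.0]
eef_rot: [0.774, 0.633, -0.0, -0.0]
contact_force: [-0.2, 0.5, 0.1]
opening: 0.8
```

```bash
python3 -m inch '[[[0,0,-1.5],[0,0,0],0],[[0,0,0],[0,0,0],0]]';python3 -m inch '[[[0,0,-1.5],[0,0,0],0],[[0,0,0],[0,0,0],0]]'
```

```text
clock: 16.65
position: [549.9, -85.1, -15.5]
eef_rot: [0.774, 0.633, 0.0, -0.0]
contact_force: [-1.7, 0.4, 8.0]
opening: 0.5
clock: 16.85
position: [549.9, -85.1, -15.5]
eef_rot: [0.774, 0.633, 0.0, -0.001]
contact_force: [-6.0, 1.2, 20.8]
opening: 0.4
```

Run:
```python
from h import *
print(onz("top",[(323,287),(331,267),(357,275),(350,297)],63).round(0).tolist())
print("petri",onz("top",[(313,270)],14).round(0).tolist(),"short arm ends",onz("top",[(398,262),(386,288)],40).round(0).tolist(), "blue tube, red",onz("top",[(403,236),(417,248)],0).round(0).tolist())
th=np.radians(-11.46);c,s=np.cos(th),np.sin(th);O=np.array([647,84.])
print("target grip",O+np.array([[c,-s],[s,c]])@[-115,-74.5])
```

```text
[[312.0, -25.0, 63.0], [391.0, -17.0, 63.0], [410.0, -115.0, 63.0], [326.0, -128.0, 63.0]]
petri [[358.0, 41.0, 14.0]] short arm ends [[532.0, -229.0, 40.0], [423.0, -231.0, 40.0]] blue tube, red [[646.0, -205.0, 0.0], [629.0, -273.0, 0.0]]
target grip [519.49073933  33.83389149]
```

```bash
python3 -m inch '[[[0,0,25],[0,0,0],60],[[0,0,45],[0,0,0],60],[[0,0,45],[0,0,0],60],[[0,0,45],[0,0,0],60],[[0,0,20],[0,0,0],60],[[-8.8,30,0],[0,0,0],60],[[-8.8,30,0],[0,0,0],60],[[-8.8,30,0],[0,0,0],60],[[-8.8,30,0],[0,0,0],60],[[0,0,0],[0,0,0],60],[[0,0,0],[0,0,0],60]]'
python3 - <<'E'
from h import *
s=snapshot("scene");crop("scene",320,130,75,75,10,"pics/s17.png",s)
E
```

```text
clock: 17.95
position: [514.4, 35.4, 162.2]
eef_rot: [0.774, 0.633, 0.0, 0.0]
contact_force: [0.2, -0.5, 0.4]
opening: 59.5
```

View pics/s17.png

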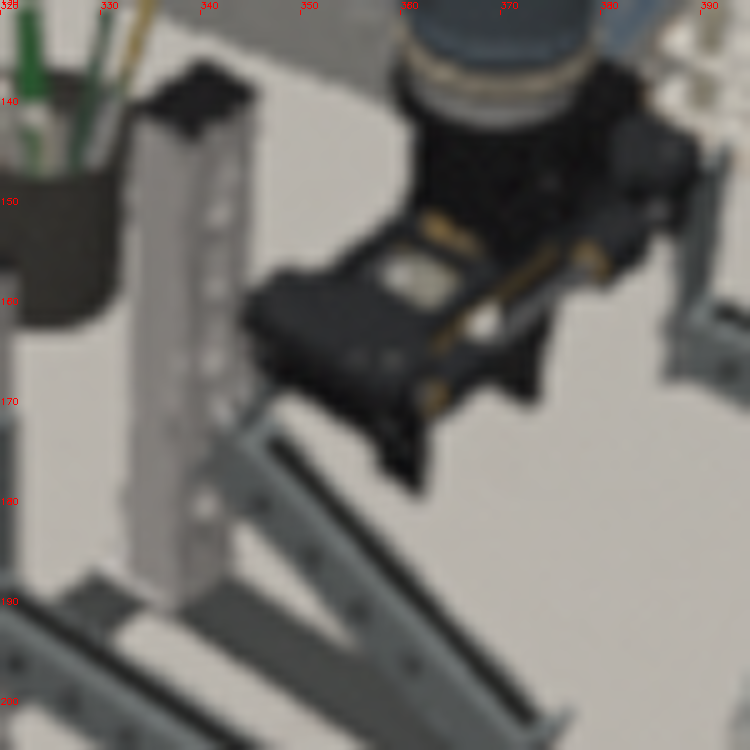

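Fingers are open above the beam: +y tip at (361,179), −y tip at (373,170). I'll descend to straddle the tilted beam.

```bash
python3 -m inch '[[[0,0,-35],[0,0,0],60],[[0,0,-40],[0,0,0],60],[[0,0,-25],[0,0,0],60],[[0,0,-15],[0,0,0],60],[[0,0,0],[0,0,0],60]]';  python3 -m inch '[[[0,0,-10],[0,0,0],60],[[0,0,-8],[0,0,0],60],[[0,0,0],[0,0,0],60]]'
python3 - <<'E'
from h import *
s=snapshot("scene");crop("scene",320,140,70,75,10,"pics/s18.png",s)
E
```

```text
clock: 18.5
position: [513.1, 33.0, 45.1]
eef_rot: [0.775, 0.632, -0.002, -0.001]
contact_force: [-0.8, 0.5, 0.7]
opening: 59.9
clock: 18.8
position: [514.3, 34.6, 28.7]
eef_rot: [0.774, 0.633, -0.0, -0.0]
contact_force: [-1.5, 0.8, 0.1]
opening: 59.9
```

View pics/s18.png

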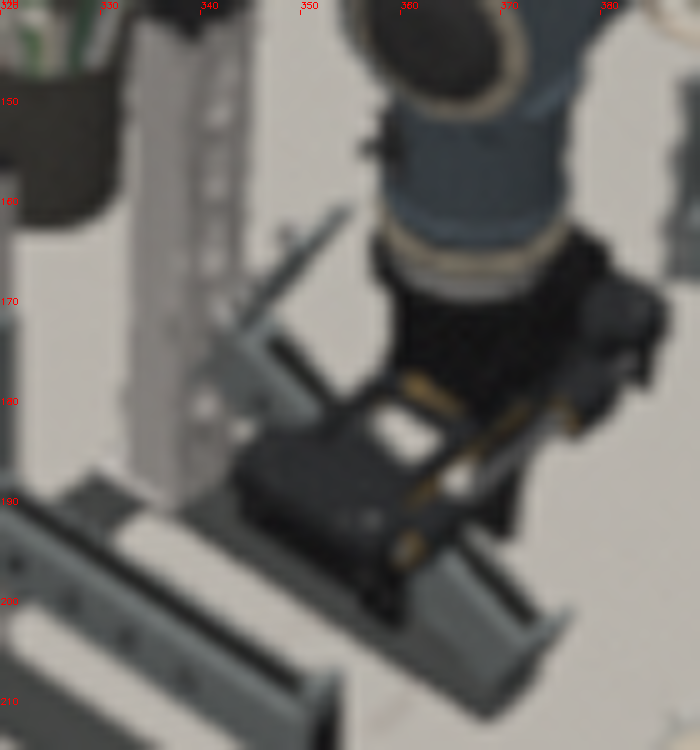

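```bash
python3 -m inch '[[[0,0,0],[0,0,0],20],[[0,0,0],[0,0,0],10],[[0,0,0],[0,0,0],10],[[0,0,0],[0,0,0],10],[[0,0,0],[0,0,0],10],[[0,0,0],[0,0,0],10]]' 55; python3 -m inch '[[[-2,0.4,4],[0,0,0],10],[[-6,1.2,4],[0,0,0],10],[[-8,1.6,4],[0,0,0],10],[[0,0,0],[0,0,0],10]]'
python3 - <<'E'
from h import *
s=snapshot("scene");crop("scene",320,140,70,75,10,"pics/s19.png",s)
E
```

```text
clock: 19.45
position: [514.7, 35.1, 29.3]
eef_rot: [0.774, 0.633, 0.0, -0.0]
contact_force: [-0.4, -0.0, 0.5]
opening: 21.0
clock: 19.85
position: [496.9, 38.4, 41.5]
eef_rot: [0.774, 0.633, -0.0, -0.001]
contact_force: [0.4, 0.2, -2.4]
opening: 21.9
```

View pics/s19.png

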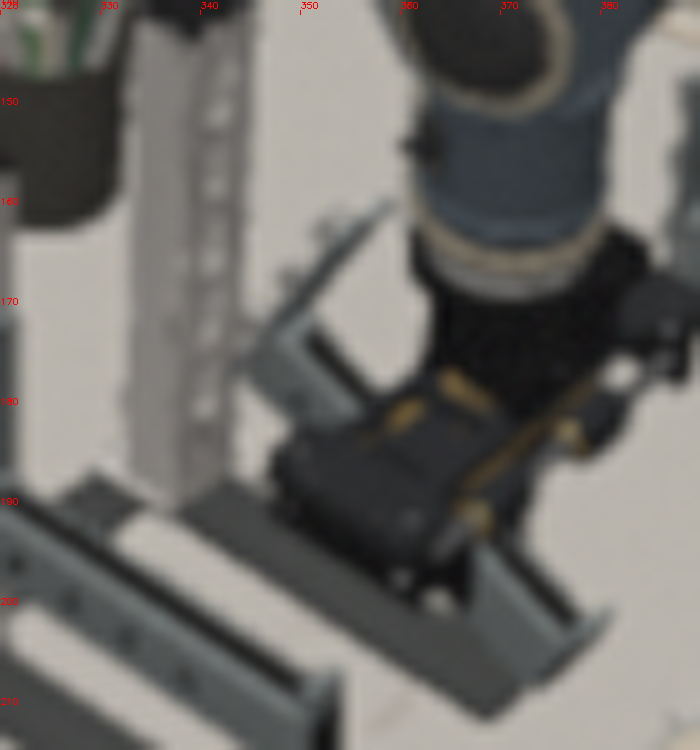

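```bash
python3 -m inch '[[[0,0,30],[0,0,0],10],[[-8,-20,30],[0,0,0],10],[[-8,-39,0],[0,0,0],10],[[-6,-39,0],[0,0,0],10],[[15,-30,0],[0,0,0],10],[[28,-5,0],[0,0,0],10],[[27,-1,0],[0,0,0],10],[[0,0,0],[0,0,0],10],[[0,0,0],[0,0,0],10]]'
python3 - <<'E'
from h import *
s=snapshot("scene");crop("scene",320,110,85,85,9,"pics/s20.png",s)
E
```

```text
clock: 20.8
position: [546.2, -95.9, 100.6]
eef_rot: [0.774, 0.633, -0.001, -0.0]
contact_force: [-0.9, -0.3, -2.2]
opening: 21.3
```

View pics/s20.png

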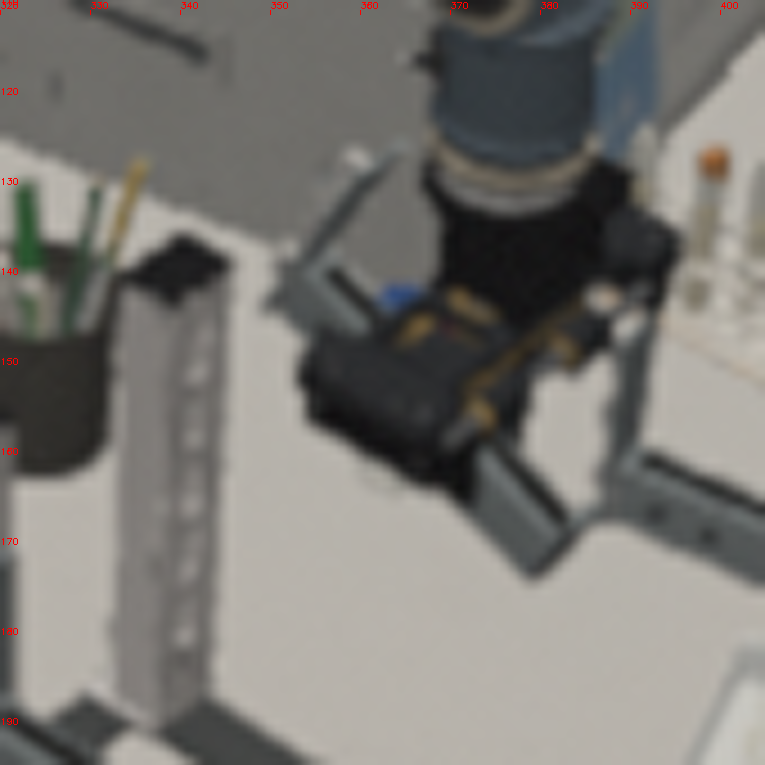

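```bash
python3 -m inch '[[[0,0,-30],[0,0,0],10],[[0,0,-30],[0,0,0],10],[[0,0,-15],[0,0,0],10],[[0,0,0],[0,0,0],10]]'; python3 -m inch '[[[0,0,-3],[0,0,0],10],[[0,0,-3],[0,0,0],10],[[0,0,0],[0,0,0],10]]'
```

```text
clock: 21.25
position: [543.3, -95.3, 24.0]
eef_rot: [0.774, 0.633, -0.002, -0.002]
contact_force: [-0.5, -0.2, -2.9]
opening: 21.5
clock: 21.55
position: [546.9, -95.9, 20.8]
eef_rot: [0.774, 0.633, 0.0, 0.0]
contact_force: [0.6, -0.4, -2.2]
opening: 21.9
```

```bash
python3 -m inch '[[[0,0,-2],[0,0,0],10],[[0,0,-2],[0,0,0],10],[[0,0,-1],[0,0,0],10],[[0,0,0],[0,0,0],10]]'; python3 -m inch '[[[0,0,0],[0,0,0],10],[[9,-1.8,-7],[0,0,0],10],[[7,-1.4,-8],[0,0,0],10],[[5,-1,-5],[0,0,0],10],[[0,0,0],[0,0,0],10]]' 5
```

```text
clock: 21.95
position: [547.5, -96.1, 16.5]
eef_rot: [0.774, 0.633, 0.001, 0.0]
contact_force: [-1.2, 0.4, 8.2]
opening: 21.5
clock: 22.45
position: [568.1, -100.2, -6.0]
eef_rot: [0.774, 0.633, -0.0, -0.0]
contact_force: [0.9, -0.4, -2.4]
opening: 22.0
```

Run:
```python
from h import *
s=snapshot("scene");crop("scene",320,110,85,85,9,"pics/s21.png",s)
```

```text
(no output)
```

View pics/s21.png

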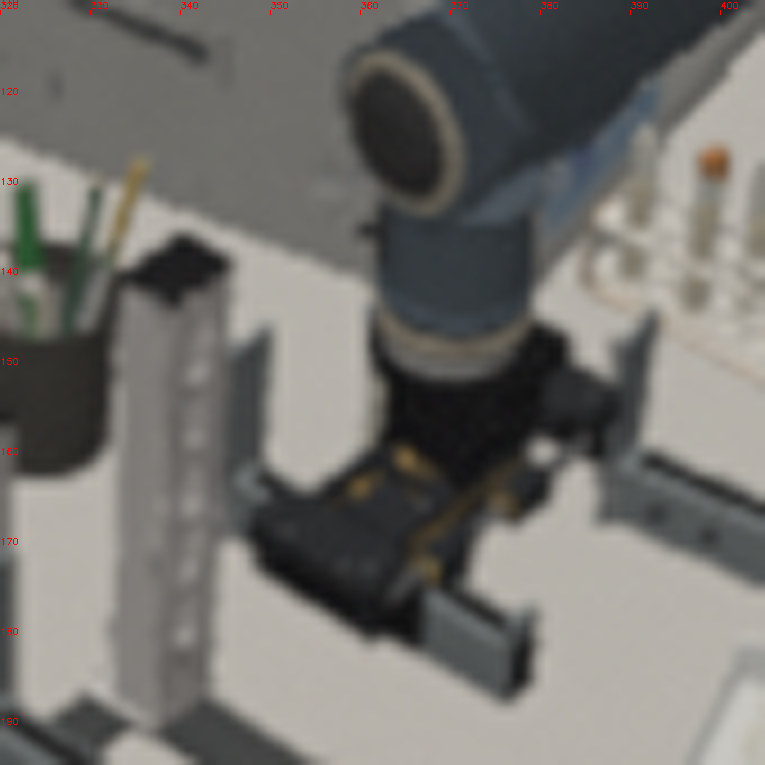

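```bash
python3 -m inch '[[[0,0,0],[0,0,0],36],[[0,0,0],[0,0,0],36],[[0,0,0],[0,0,0],36],[[10,-2,-2],[0,0,0],36],[[14,-2.8,-3],[0,0,0],36],[[0,0,0],[0,0,0],36],[[0,0,0],[0,0,0],36]]'
python3 - <<'E'
from h import *
s=snapshot("scene");crop("scene",320,110,85,85,9,"pics/s22.png",s)
E
```

```text
clock: 23.2
position: [591.6, -105.0, -10.0]
eef_rot: [0.774, 0.633, -0.0, -0.0]
contact_force: [-0.7, -0.3, 0.1]
opening: 36.2
```

View pics/s22.png

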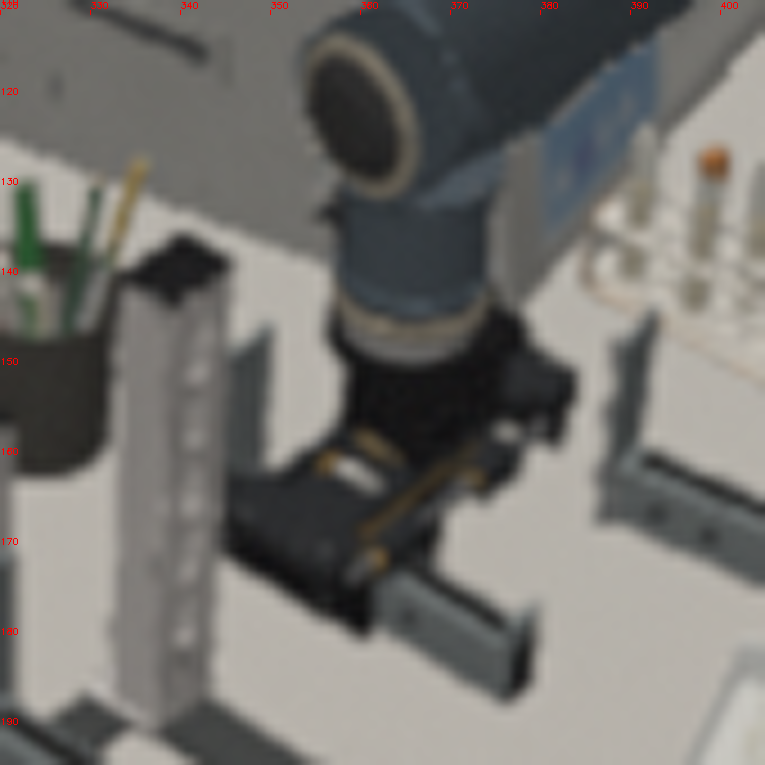

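```bash
python3 - <<'E'
from h import *
th=np.radians(-11.46);c,s=np.cos(th),np.sin(th);O=np.array([647,84.])
def st(W): W=np.array(W);d=W[:,:2]-O; return np.c_[d@[c,s],d@[-s,c],W[:,2:]].round(1)
px=lambda a:np.array([320,110])+(np.array(a,float)+.5)/9-.5
print("stop outer bottom +y",st(onz("scene",px([(508,703)]),0)),"stop top -y",st(onz("scene",px([(534,603)]),54)),"plate top -y inner",st(onz("scene",px([(271,325)]),120)))
print("tcp",st([observe()["position"]]))
E
python3 -m inch '[[[0,0,0],[0,0,0],20],[[0,0,0],[0,0,0],10],[[0,0,0],[0,0,0],10],[[0,0,0],[0,0,0],10],[[0,0,0],[0,0,0],10]]' 58
```

```text
stop outer bottom +y [[-100.2 -190.1    0. ]] stop top -y [[ -97.9 -205.2   54. ]] plate top -y inner [[  75.  -211.4  120. ]]
tcp [[ -17.1 -196.2   -9.9]]
clock: 23.75
position: [591.3, -104.8, -9.7]
eef_rot: [0.774, 0.633, -0.0, -0.0]
contact_force: [-1.9, 0.5, 1.8]
opening: 21.8
```

```bash
python3 -m inch '[[[0,0,20],[0,0,0],10],[[0,0,40],[0,0,0],10],[[0,0,40],[0,0,0],10],[[-15,3,10],[0,0,0],10],[[-36,7.3,0],[0,0,0],10],[[-36,7.3,0],[0,0,0],10],[[-36,7.3,0],[0,0,0],10],[[6.3,30.9,0],[0,0,0],10],[[6.3,30.9,0],[0,0,0],10],[[6.3,30.9,0],[0,0,0],10],[[6.3,30.9,0],[0,0,0],10],[[0,0,0],[0,0,0],10]]'
python3 -m inch '[[[0,0,0],[0,0,0],10],[[0,0,0],[0,0,0],10]]'
python3 - <<'E'
from h import *
o=observe();print(o["position"],R.from_quat(o["eef_rot"]).as_matrix().round(3).tolist())
th=np.radians(-11.46);c,s=np.cos(th),np.sin(th);O=np.array([647,84.])
d=o["position"][:2]-O;print("tcp stand",d@[c,s],d@[-s,c])
s=snapshot("scene");cv2.imwrite("pics/s23f.png",s);crop("scene",325,130,45,60,12,"pics/s23.png",s)
t=snapshot("top");cv2.imwrite("pics/t23f.png",t);crop("top",330,175,50,60,10,"pics/t23.png",t)
E
```

```text
clock: 24.95
position: [494.2, 48.9, 99.9]
eef_rot: [0.772, 0.636, 0.001, -0.001]
contact_force: [-0.1, 0.5, -3.0]
opening: 21.8
clock: 25.15
position: [493.2, 42.5, 99.9]
eef_rot: [0.775, 0.632, -0.001, -0.0]
contact_force: [-0.5, -0.2, -1.9]
opening: 21.7
[493.19896524  42.48233188  99.86573473] [[0.201, 0.98, -0.001], [0.98, -0.201, -0.001], [-0.001, -0.001, -1.0]]
tcp stand -142.48591683508107 -71.2477267148514
```

View pics/s23.png

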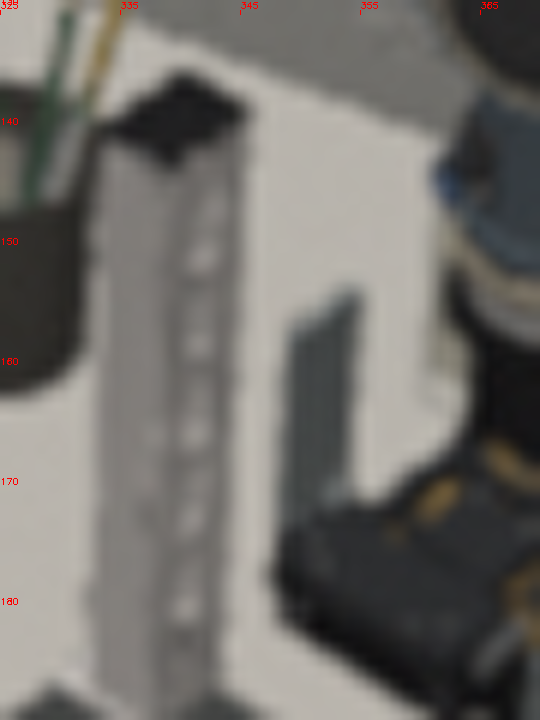

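View pics/t23.png

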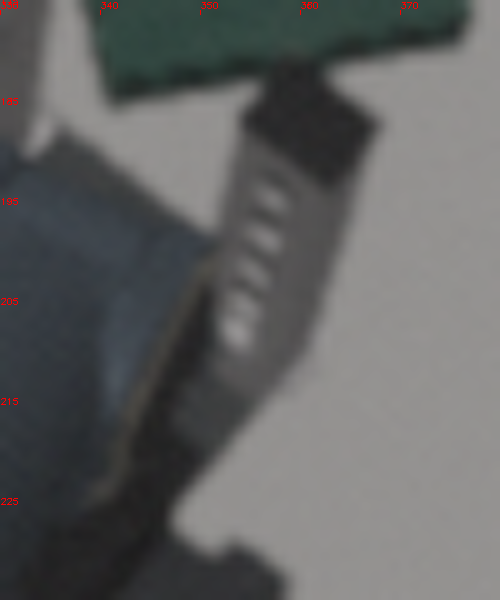

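Run:
```python
from h import *
th=np.radians(-11.46);c,s=np.cos(th),np.sin(th);O=np.array([647,84.])
def st(W): W=np.array(W);d=W[:,:2]-O; return np.c_[d@[c,s],d@[-s,c],W[:,2:]].round(1)
def wd(p): p=np.array(p,float); return np.c_[p[:,:2]@np.array([[c,s],[-s,c]])+O,p[:,2]]
px=lambda a:np.array([325,130])+(np.array(a,float)+.5)/12-.5
print("plate top in",st(onz("scene",px([(292,333),(361,288)]),229.6)))
f=lambda P:((proj("scene",wd(P))-[325,130]+.5)*12-.5).round(0).tolist()
print("exp",f([(-50,-53.2,229.6),(-50,-89.2,229.6),(-50,-53.2,150),(-50,-89.2,160)]))
```

```text
plate top in [[-49.6 -54.1 229.6]
 [-51.4 -86.2 229.6]]
exp [[291.0, 335.0], [364.0, 282.0], [280.0, 516.0], [352.0, 440.0]]
```

```bash
python3 -m inch '[[[0.3,1.4,-7],[0,0,0],10],[[0,0,-8],[0,0,0],10],[[14.7,-3,0],[0,0,0],10],[[13.7,-2.8,0],[0,0,0],10],[[0,0,0],[0,0,0],10],[[0,0,0],[0,0,0],10]]'
cat > chk.py <<'E'
from h import *
o=observe()
th=np.radians(-11.46);c,s=np.cos(th),np.sin(th);O=np.array([647,84.])
d=o["position"][:2]-O;print("tcp stand",d@[c,s],d@[-s,c],"tool x deg",np.degrees(np.arctan2(*R.from_quat(o["eef_rot"]).as_matrix()[[1,0],0])))
E
python3 chk.py
python3 - <<'E'
from h import *
s=snapshot("scene");cv2.imwrite("pics/s24f.png",s);crop("scene",325,130,45,60,12,"pics/s24.png",s)
E
```

```text
clock: 25.85
position: [522.3, 38.9, 84.8]
eef_rot: [0.775, 0.632, -0.0, -0.0]
contact_force: [-1.2, -0.1, -3.2]
opening: 21.7
tcp stand -113.21951930646543 -68.963936376811 tool x deg 78.46953713218457
```

View pics/s24.png

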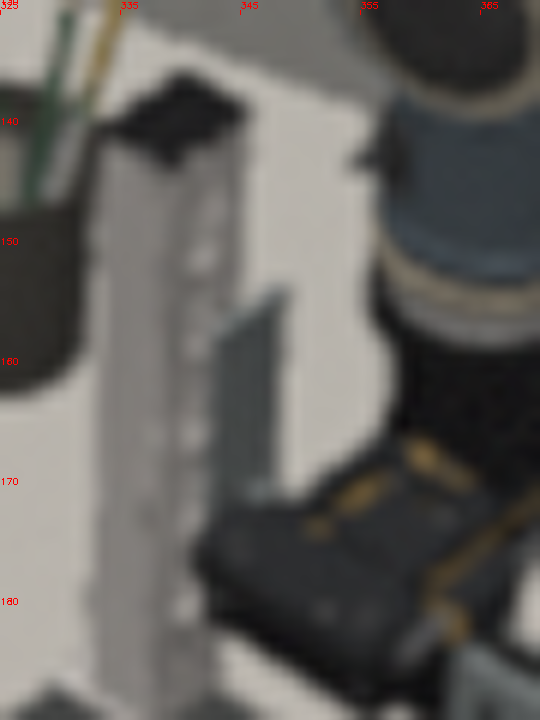

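```bash
python3 -m inch '[[[2.9,-1,0],[0,0,0],10],[[2.9,-0.8,0],[0,0,0],10],[[0,0,0],[0,0,0],10]]'; python3 -m inch '[[[2.9,-0.6,0],[0,0,0],10],[[2.9,-0.6,0],[0,0,0],10],[[0,0,0],[0,0,0],10]]'; python3 -m inch '[[[2,-0.4,0],[0,0,0],10],[[2,-0.4,0],[0,0,0],10],[[0,0,0],[0,0,0],10]]'; python3 chk.py
```

```text
clock: 26.2
position: [528.7, 37.3, 85.3]
eef_rot: [0.774, 0.633, 0.0, 0.0]
contact_force: [0.8, 0.1, -2.1]
opening: 21.6
clock: 26.5
position: [534.7, 36.1, 85.2]
eef_rot: [0.774, 0.633, 0.0, 0.0]
contact_force: [-0.8, 0.0, -2.5]
opening: 21.5
clock: 26.8
position: [538.4, 35.3, 85.2]
eef_rot: [0.774, 0.633, 0.0, 0.0]
contact_force: [-0.3, 0.2, -2.4]
opening: 21.8
tcp stand -96.71961313990415 -69.29408916608564 tool x deg 78.50187136480476
```

```bash
python3 -m inch '[[[1.5,-0.3,0],[0,0,0],10],[[0,0,0],[0,0,0],10]]'; python3 -m inch '[[[1.5,-0.3,0],[0,0,0],10],[[0,0,0],[0,0,0],10]]'; python3 -m inch '[[[1.5,-0.3,0],[0,0,0],10],[[0,0,0],[0,0,0],10]]'; python3 chk.py
python3 - <<'E'
from h import *
s=snapshot("scene");cv2.imwrite("pics/s25f.png",s);crop("scene",325,130,45,60,12,"pics/s25.png",s)
E
```

```text
clock: 27.0
position: [539.8, 35.1, 85.2]
eef_rot: [0.774, 0.633, 0.0, 0.0]
contact_force: [1.2, -0.2, -1.9]
opening: 21.9
clock: 27.2
position: [540.6, 34.8, 85.0]
eef_rot: [0.774, 0.633, -0.0, -0.0]
contact_force: [-1.0, -1.0, -2.6]
opening: 21.4
clock: 27.4
position: [540.5, 34.8, 84.8]
eef_rot: [0.774, 0.633, -0.002, -0.002]
contact_force: [-5.0, 1.0, 0.9]
opening: 21.9
tcp stand -94.55406447207754 -69.36924519120973 tool x deg 78.5295412316369
```

View pics/s25.png

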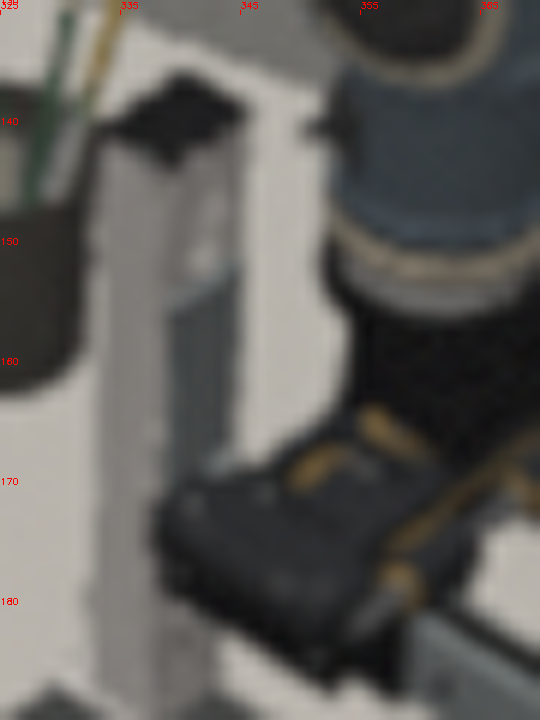

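```bash
python3 -m inch '[[[-1.2,0.2,-3],[0,0,0],10],[[0,0,-3],[0,0,0],10],[[0,0,0],[0,0,0],10]]'; python3 -m inch '[[[0,0,-2],[0,0,0],10],[[0,0,-2],[0,0,0],10],[[0,0,0],[0,0,0],10]]'; python3 -m inch '[[[0,0,-1],[0,0,0],10],[[0,0,0],[0,0,0],10]]';python3 chk.py
```

```text
clock: 27.75
position: [540.6, 34.8, 78.5]
eef_rot: [0.774, 0.633, -0.001, -0.001]
contact_force: [-2.3, 0.8, -3.2]
opening: 21.8
clock: 28.05
position: [540.6, 34.8, 74.8]
eef_rot: [0.774, 0.633, -0.001, -0.001]
contact_force: [-4.5, 1.1, -2.2]
opening: 21.6
clock: 28.25
position: [540.6, 34.8, 73.9]
eef_rot: [0.774, 0.633, -0.001, -0.001]
contact_force: [-4.2, 1.6, -0.6]
opening: 21.5
tcp stand -94.46967286580505 -69.3633880214601 tool x deg 78.51387176101557
```

```bash
python3 -m inch '[[[0,0,-1],[0,0,0],10],[[0,0,0],[0,0,0],10]]';python3 -m inch '[[[0,0,-1],[0,0,0],10],[[0,0,0],[0,0,0],10]]';python3 -m inch '[[[0,0,-1],[0,0,0],10],[[0,0,0],[0,0,0],10]]'
```

```text
clock: 28.45
position: [540.7, 34.8, 73.0]
eef_rot: [0.774, 0.633, -0.001, -0.001]
contact_force: [-5.6, 2.1, -0.1]
opening: 21.5
clock: 28.65
position: [540.6, 34.8, 72.1]
eef_rot: [0.774, 0.633, -0.001, -0.001]
contact_force: [-5.1, 1.3, -0.0]
opening: 21.7
clock: 28.85
position: [540.6, 34.9, 71.4]
eef_rot: [0.774, 0.633, -0.0, -0.001]
contact_force: [-7.1, 0.8, 4.0]
opening: 21.5
```

Contact is at about the expected home height of 72. I'll press a little harder, then pull back gently to check that the hooks hold.

```bash
python3 -m inch '[[[0,0,-1],[0,0,0],10],[[0,0,0],[0,0,0],10]]';python3 -m inch '[[[0,0,-1.5],[0,0,0],10],[[0,0,0],[0,0,0],10]]';python3 -m inch '[[[0,0,-1.5],[0,0,0],10],[[0,0,0],[0,0,0],10]]'; python3 -m inch '[[[-2,0.4,0],[0,0,0],10],[[-2,0.4,0],[0,0,0],10],[[0,0,0],[0,0,0],10]]'; python3 -m inch '[[[-1.5,0.3,0],[0,0,0],10],[[0,0,0],[0,0,0],10]]'
```

```text
clock: 29.05
position: [540.5, 35.0, 70.8]
eef_rot: [0.774, 0.633, -0.0, -0.001]
contact_force: [-8.7, 1.2, 5.9]
opening: 21.4
clock: 29.25
position: [540.5, 35.0, 70.3]
eef_rot: [0.774, 0.633, -0.0, -0.001]
contact_force: [-11.7, 2.0, 14.4]
opening: 21.6
clock: 29.45
position: [540.6, 35.0, 70.1]
eef_rot: [0.774, 0.633, -0.0, -0.001]
contact_force: [-15.2, 1.9, 24.8]
opening: 21.4
clock: 29.75
position: [540.8, 35.0, 70.2]
eef_rot: [0.775, 0.633, 0.003, 0.002]
contact_force: [-4.1, -0.3, 13.0]
opening: 21.5
clock: 29.95
position: [540.9, 35.1, 70.3]
eef_rot: [0.775, 0.632, 0.004, 0.003]
contact_force: [-0.4, -0.9, 10.6]
opening: 21.7
```

```bash
python3 -m inch '[[[0.5,0,2],[0,0,0],10],[[0.5,0,0],[0,0,0],10],[[0,0,0],[0,0,0],24],[[0,0,0],[0,0,0],28],[[0,0,0],[0,0,0],34],[[0,0,0],[0,0,0],40],[[0,0,0],[0,0,0],40]]'
python3 - <<'E'
from h import *
s=snapshot("scene");cv2.imwrite("pics/s26f.png",s);crop("scene",305,130,80,95,8,"pics/s26.png",s)
E
```

```text
clock: 30.65
position: [536.5, 35.9, 68.9]
eef_rot: [0.774, 0.633, -0.0, -0.0]
contact_force: [-0.4, 0.1, 1.0]
opening: 37.8
```

View pics/s26.png

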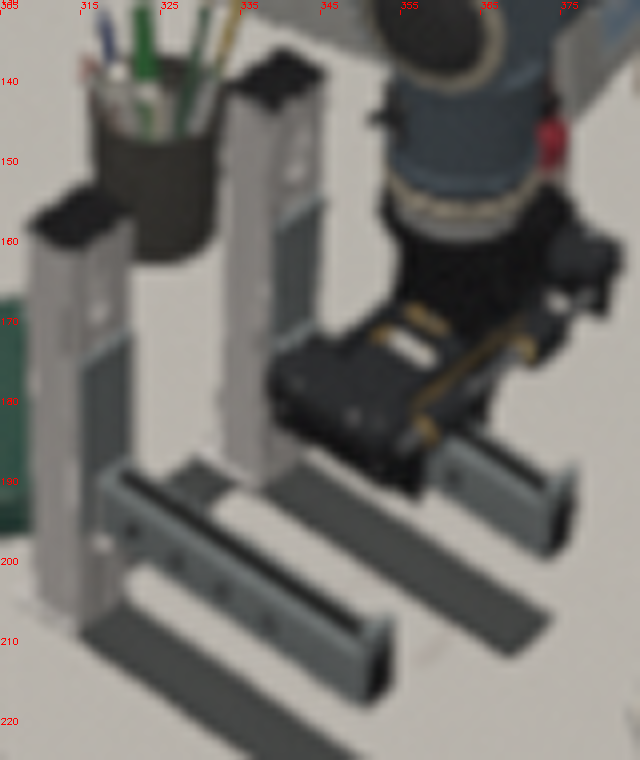

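```bash
python3 -m inch '[[[0,0,20],[0,0,0],50],[[0,0,40],[0,0,0],60],[[0,0,45],[0,0,0],70],[[0,-25,30],[0,0,0],70],[[-8,-40,0],[0,0,0],70],[[-8,-40,0],[0,0,0],70],[[-8,-40,0],[0,0,0],70],[[0,0,0],[0,0,0],70]]'
python3 - <<'E'
from h import *
s=snapshot("scene");t=snapshot("top");cv2.imwrite("pics/s27f.png",s);cv2.imwrite("pics/t27f.png",t)
crop("scene",300,110,140,110,5,"pics/s27.png",s);crop("scene",375,115,65,60,12,"pics/s27b.png",s);crop("top",400,245,70,80,10,"pics/t27.png",t);crop("top",280,150,100,100,7,"pics/t27b.png",t)
E
```

```text
clock: 31.5
position: [510.9, -115.9, 204.7]
eef_rot: [0.778, 0.629, -0.001, 0.001]
contact_force: [-0.8, 0.1, -0.9]
opening: 70.0
```

View pics/s27.png

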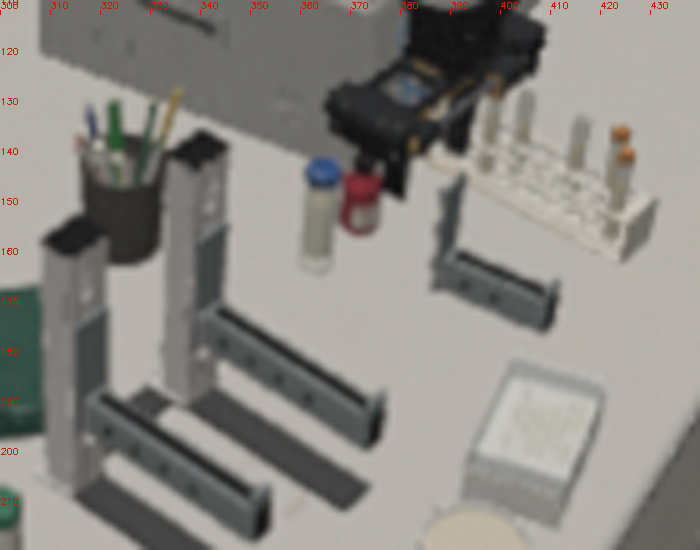

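View pics/s27b.png

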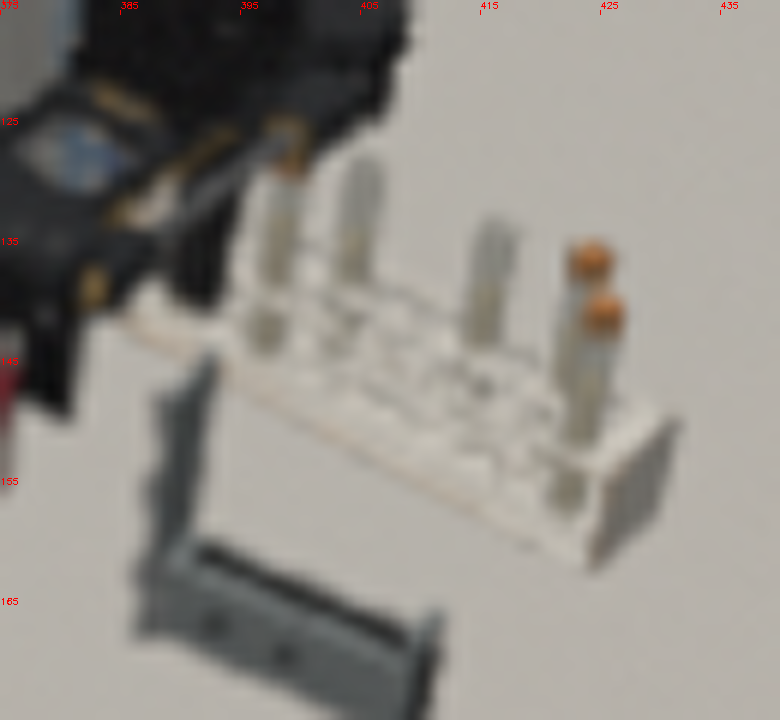

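View pics/t27.png

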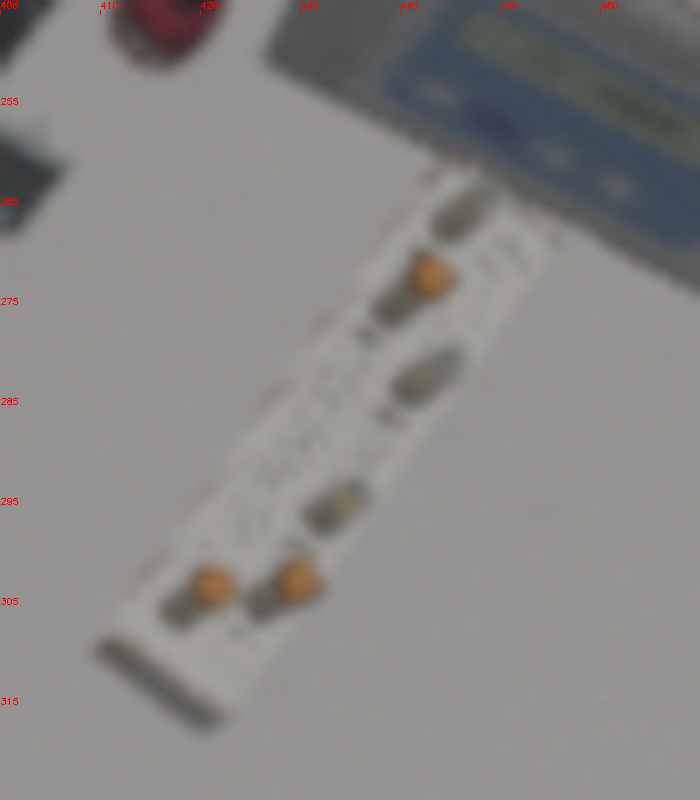

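View pics/t27b.png

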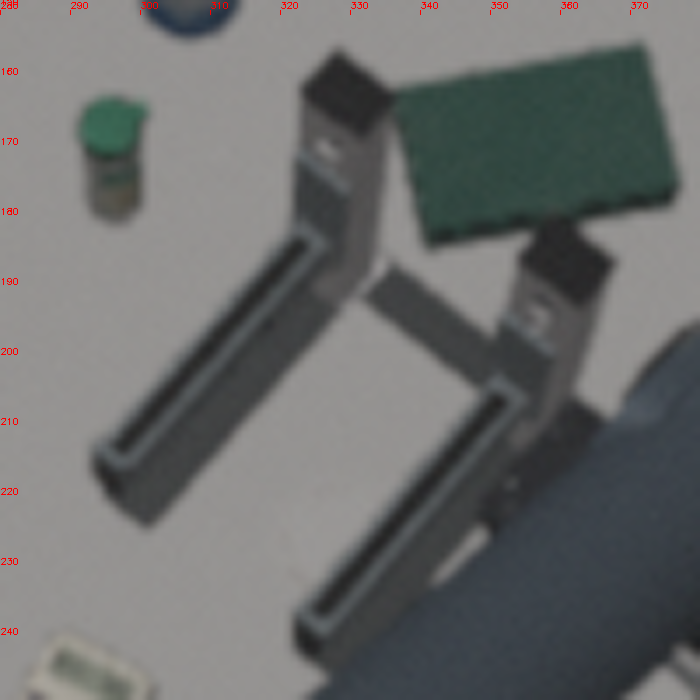

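Run:
```python
from h import *
px=lambda a,o,s:np.array(o)+(np.array(a,float)+.5)/s-.5
T=lambda a,z:onz("top",px(a,(400,245),10),z).round(1).tolist()
S=lambda a,z:onz("scene",px(a,(375,115),12),z).round(1).tolist()
print("top nearL nearR farR farL z50",T([(112,632),(232,712),(555,245),(430,170)],50))
print("scene top near corners z50: -y? ",S([(680,418),(605,475)],50),"bottom near",S([(595,570)],0),"left far bottom",S([(125,325)],0))
# tubes: bases/caps triangulate
cs=px([(592,255),(604,312),(290,160)],(375,115),12); ct=px([(300,578),(213,585),(432,275)],(400,245),10)
print("caps",tri(cs,ct).round(1).tolist())
print("tube body tops top-cam at z105",T([(345,490),(440,365),(475,200)],100))
print("scene tube tops z100",S([(500,225),(368,165)],100))
```

```text
top nearL nearR farR farL z50 [[398.6, -340.2, 50.0], [393.2, -390.2, 50.0], [606.4, -426.6, 50.0], [610.5, -374.4, 50.0]]
scene top near corners z50: -y?  [[390.4, -388.0, 50.0], [401.8, -342.1, 50.0]] bottom near [[399.3, -346.8, 0.0]] left far bottom [[616.0, -381.5, 0.0]]
caps [[434.9, -383.5, 112.2, 0.7], [418.7, -357.9, 109.8, 0.8], [558.0, -382.9, 105.4, 0.5]]
tube body tops top-cam at z105 [[473.4, -386.9, 100.0], [530.7, -399.1, 100.0], [592.2, -386.5, 100.0]]
scene tube tops z100 [[476.4, -396.5, 100.0], [534.1, -402.9, 100.0]]
```

Run:
```python
from h import *
s=cv2.imread("pics/s27f.png");t=cv2.imread("pics/t27f.png")
crop("scene",395,122,40,35,18,"pics/s28.png",cv2.convertScaleAbs(s,alpha=1.4,beta=-60))
crop("top",415,260,40,50,15,"pics/t28.png",cv2.convertScaleAbs(t,alpha=1.8,beta=-100))
```

```text
(no output)
```

View pics/s28.png

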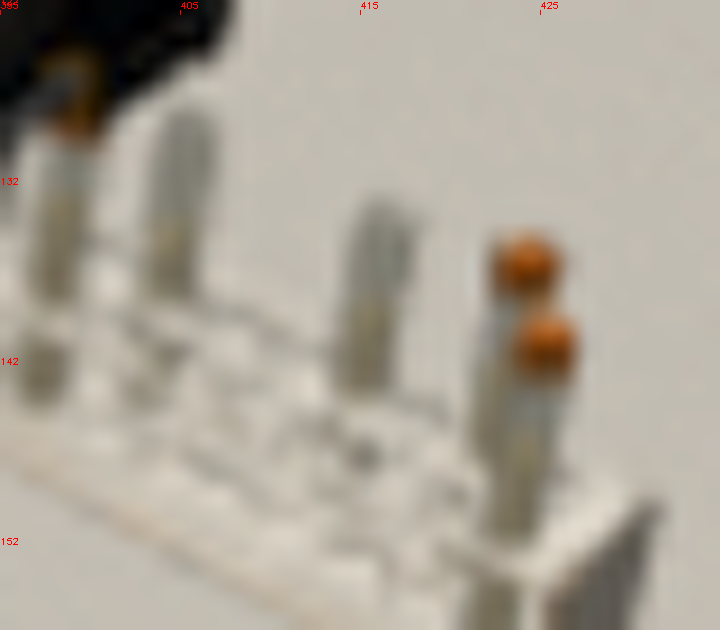

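View pics/t28.png

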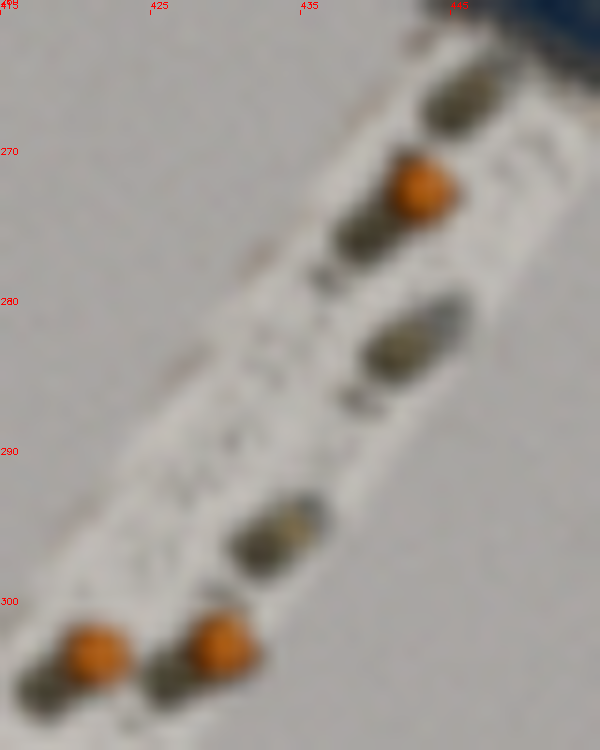

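Run:
```python
from h import *
P=tri([(416.1,133.6),(405.4,128.6),(424.2,136.2),(425.2,141),(399,128.3)],[(435.8,293.3),(445.4,280.3),(429.3,302.6),(420.9,303.3),(442.9,272.3)])
n=np.array([396,-365.1]);a=np.radians(-9.4);u=np.array([np.cos(a),np.sin(a)]);v=np.array([-u[1],u[0]])
for p in P: print(p.round(1),"s",((p[:2]-n)@u).round(1),"lat",((p[:2]-n)@v).round(1))
```

```text
[ 475.9 -391.8  102.     1.5] s 83.2 lat -13.3
[ 535.2 -404.4   97.8    3.4] s 143.7 lat -16.0
[ 4.335e+02 -3.833e+02  1.109e+02  3.000e-01] s 39.9 lat -11.9
[ 417.8 -358.8  107.3    0.6] s 20.5 lat 9.8
[ 557.5 -384.1  102.8    0.9] s 162.5 lat 7.6
```

```bash
python3 -m inch '[[[0,-30,0],[0,0,0.3],80],[[0,-38,0],[0,0,0.4],80],[[0,-38,0],[0,0,0.4],80],[[0,-38,0],[0,0,0.4],80],[[0,-38,0],[0,0,0.4],80],[[0,-38,0],[0,0,0.2],80],[[0,-30,0],[0,0,0],80],[[0,-8,0],[0,0,0],80],[[0,0,0],[0,0,0],80],[[0,0,0],[0,0,0],80]]';python3 chk.py
```

```text
clock: 32.6
position: [513.9, -364.6, 203.7]
eef_rot: [0.762, 0.648, 0.001, -0.001]
contact_force: [-0.5, 0.1, 0.1]
opening: 79.8
tcp stand -41.298106664495826 -466.0849315234215 tool x deg 80.7780546239529
```

```bash
python3 -m inch '[[[-7.4,-18.8,0],[0,0,0],80],[[0,0,0],[0,0,0],80],[[0,0,-40],[0,0,0],80],[[0,0,-40],[0,0,0],80],[[0,0,-40],[0,0,0],80],[[0,0,-35],[0,0,0],80],[[0,0,0],[0,0,0],80],[[0,0,0],[0,0,0],80]]';python3 - <<'E'
from h import *
s=snapshot("scene");crop("scene",370,100,75,75,10,"pics/s29.png",s);t=snapshot("top");crop("top",380,220,90,100,7,"pics/t29.png",t)
E
```

```text
clock: 33.4
position: [506.4, -384.7, 49.6]
eef_rot: [0.762, 0.647, 0.0, -0.0]
contact_force: [0.2, -0.1, 0.3]
opening: 80.0
```

View pics/s29.png

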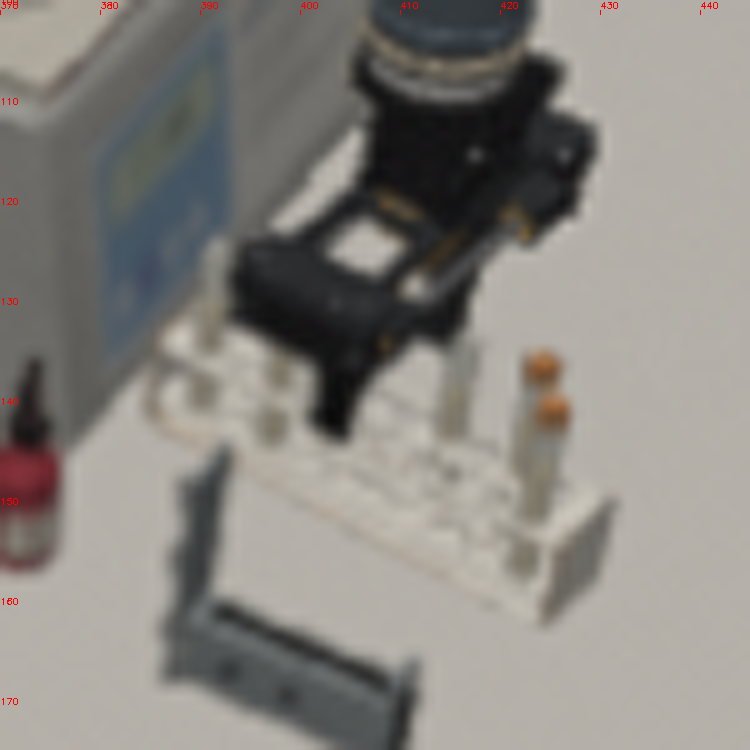

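View pics/t29.png

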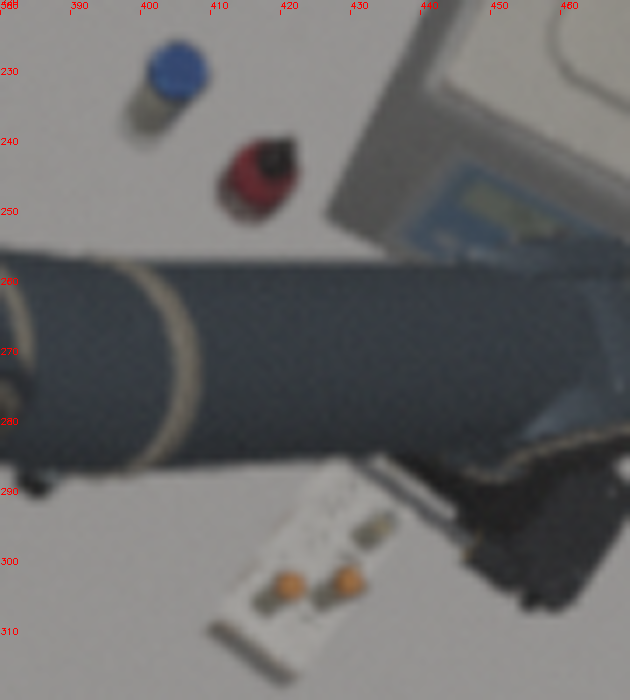

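```bash
python3 -m inch '[[[0.5,1,-10],[0,0,0],80],[[0,0,-6],[0,0,0],80],[[0,0,0],[0,0,0],80]]';python3 -m inch '[[[0,0,-4],[0,0,0],80],[[0,0,-3],[0,0,0],80],[[0,0,0],[0,0,0],80]]';python3 -m inch '[[[0,0,-3],[0,0,0],80],[[0,0,-3],[0,0,0],80],[[0,0,0],[0,0,0],80]]'
```

```text
clock: 33.8
position: [505.7, -384.4, 32.6]
eef_rot: [0.763, 0.647, -0.0, -0.001]
contact_force: [0.4, -0.3, 0.6]
opening: 79.7
clock: 34.1
position: [505.6, -384.8, 25.6]
eef_rot: [0.763, 0.647, -0.0, -0.0]
contact_force: [0.8, -0.7, 1.3]
opening: 80.3
clock: 34.4
position: [505.7, -384.7, 19.7]
eef_rot: [0.763, 0.647, -0.0, -0.0]
contact_force: [-0.1, 0.8, 0.2]
opening: 79.7
```

```bash
python3 -m inch '[[[0,0,-3],[0,0,0],80],[[0,0,0],[0,0,0],80]]';python3 -m inch '[[[0,0,-3],[0,0,0],80],[[0,0,0],[0,0,0],80]]';python3 -m inch '[[[0,0,-3],[0,0,0],80],[[0,0,0],[0,0,0],80]]'
python3 - <<'E'
from h import *
s=snapshot("scene");crop("scene",370,100,75,75,10,"pics/s30.png",s)
E
```

```text
clock: 34.6
position: [505.8, -384.8, 16.8]
eef_rot: [0.763, 0.647, -0.0, -0.0]
contact_force: [0.3, 1.3, 0.2]
opening: 79.9
clock: 34.8
position: [505.8, -384.8, 13.8]
eef_rot: [0.763, 0.647, -0.0, -0.0]
contact_force: [0.2, -0.2, -0.4]
opening: 80.1
clock: 35.0
position: [505.8, -384.8, 10.8]
eef_rot: [0.763, 0.647, -0.0, -0.0]
contact_force: [-0.7, 0.5, -0.3]
opening: 79.6
```

View pics/s30.png

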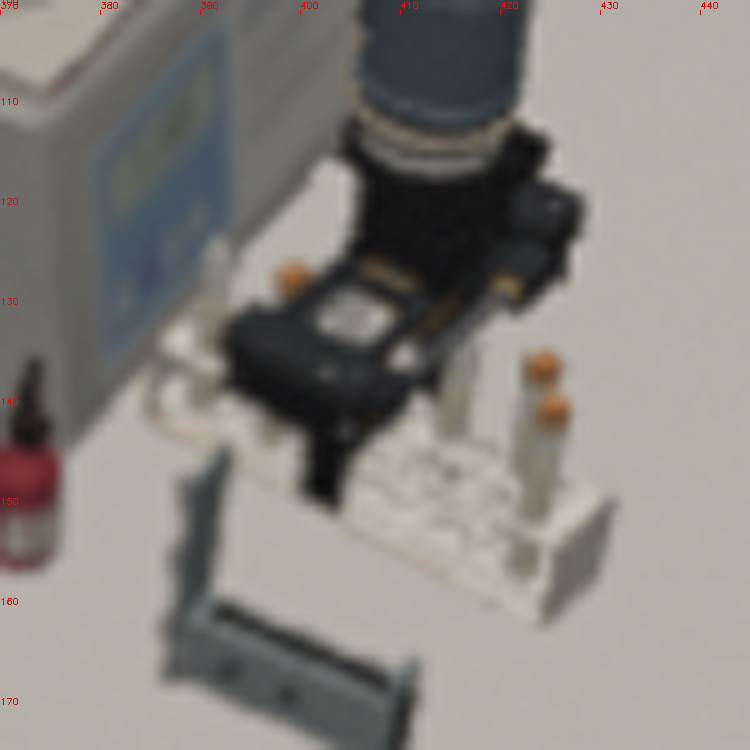

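```bash
python3 -m inch '[[[0,0,0],[0,0,0],60],[[0,0,0],[0,0,0],45],[[0,0,0],[0,0,0],40],[[0,0,0],[0,0,0],40],[[0,0,0],[0,0,0],40],[[0,0,0],[0,0,0],40]]' 40; python3 -m inch '[[[0,0,4],[0,0,0],40],[[0,0,6],[0,0,0],40],[[0,0,10],[0,0,0],40],[[0,0,0],[0,0,0],40]]';python3 - <<'E'
from h import *
print(observe()["wrist_torque"])
s=snapshot("scene");crop("scene",370,100,75,75,10,"pics/s31.png",s)
E
```

```text
clock: 35.65
position: [506.0, -385.3, 11.3]
eef_rot: [0.763, 0.647, -0.0, 0.0]
contact_force: [-0.7, -0.6, -0.1]
opening: 49.6
clock: 36.05
position: [506.1, -385.3, 32.6]
eef_rot: [0.762, 0.647, 0.0, 0.0]
contact_force: [-0.9, 0.2, -2.6]
opening: 49.5
[ 0.08122632  0.1643482  -0.00790617]
```

View pics/s31.png

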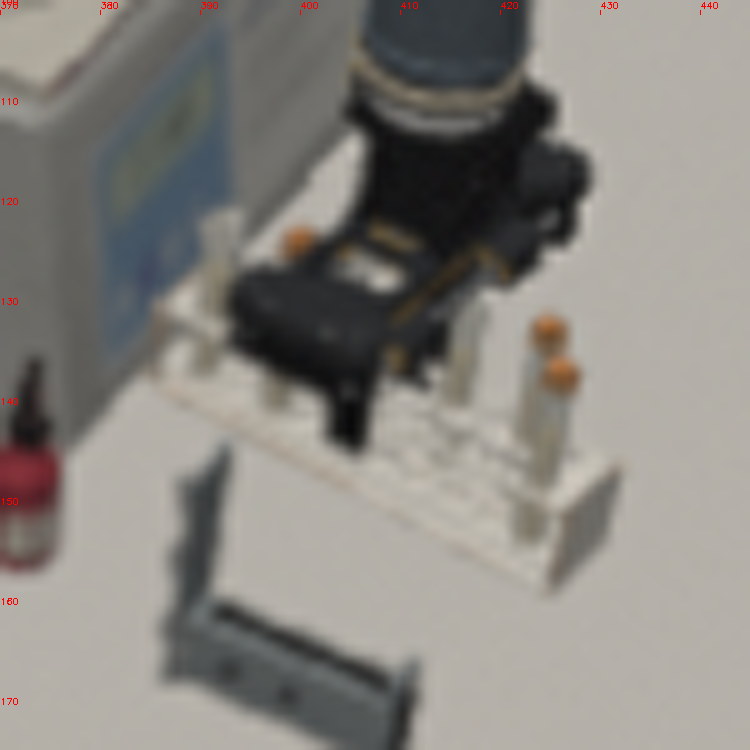

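```bash
python3 -m inch '[[[0,0,20],[0,0,0],40],[[0,0,35],[0,0,0],40],[[0,0,40],[0,0,0],40],[[0,8,35],[0,0,0],40],[[0,22,17],[0,0,0],40],[[0,35,0],[0,0,0],40],[[0,35,0],[0,0,0],40],[[0,20,0],[0,0,-2],40],[[0,20,0],[0,0,-4],40]]'; python3 -m inch '[[[0,22,0],[0,0,-6],40],[[0,22,0],[0,0,-6],40],[[0,22,0],[0,0,-6],40],[[0,22,0],[0,0,-6],40],[[0,22,0],[0,0,-6],40],[[0,22,0],[0,0,-6],40]]';python3 chk.py
```

```text
clock: 37.0
position: [505.9, -243.5, 178.2]
eef_rot: [0.796, 0.605, 0.0, -0.0]
contact_force: [0.2, -0.4, -3.0]
opening: 49.7
clock: 37.6
position: [505.8, -112.1, 178.2]
eef_rot: [0.945, 0.328, 0.0, -0.0]
contact_force: [0.2, -0.3, -3.7]
opening: 49.7
tcp stand -99.47102337241525 -220.25071225844474 tool x deg 38.334766678800555
```

```bash
python3 -m inch '[[[0,22,0],[0,0,-6.2],40],[[0,24,0],[0,0,-6.2],40],[[0,24,0],[0,0,-6.2],40],[[0,24,0],[0,0,-6.2],40],[[0,24,0],[0,0,-6.2],40],[[0,24,0],[0,0,-6.2],40],[[0,24,0],[0,0,-6.2],40],[[2,24,0],[0,0,-6.2],40],[[2,20,0],[0,0,0],40],[[0,14,0],[0,0,0],40],[[0,0,0],[0,0,0],40],[[0,0,0],[0,0,0],40]]';python3 chk.py
python3 - <<'E'
from h import *
s=snapshot("scene");crop("scene",280,110,120,110,6,"pics/s32.png",s);t=snapshot("top");crop("top",270,140,110,110,6,"pics/t32.png",t)
E
```

```text
clock: 38.8
position: [509.8, 110.0, 178.1]
eef_rot: [0.995, -0.096, -0.0, 0.0]
contact_force: [0.9, -0.8, -4.0]
opening: 49.7
tcp stand -139.6634183081918 -1.7382542795920164 tool x deg -11.016697767520006
```

View pics/s32.png

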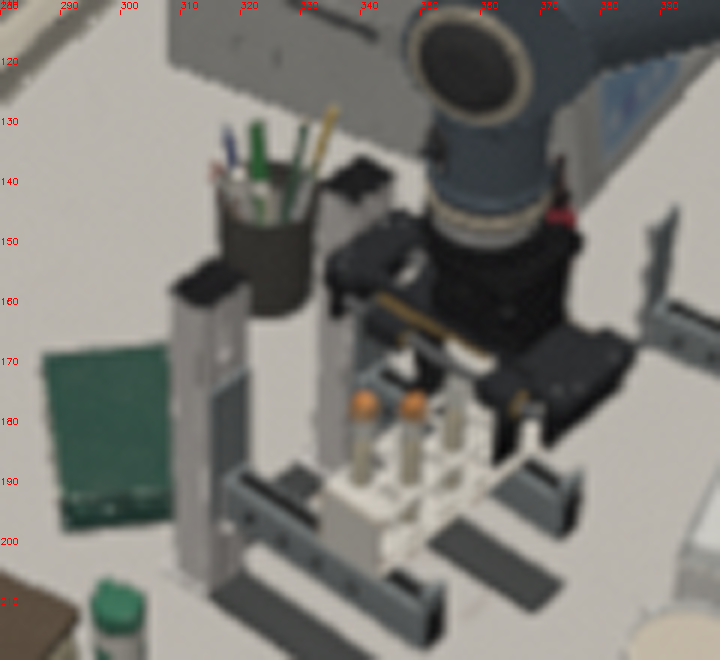

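View pics/t32.png

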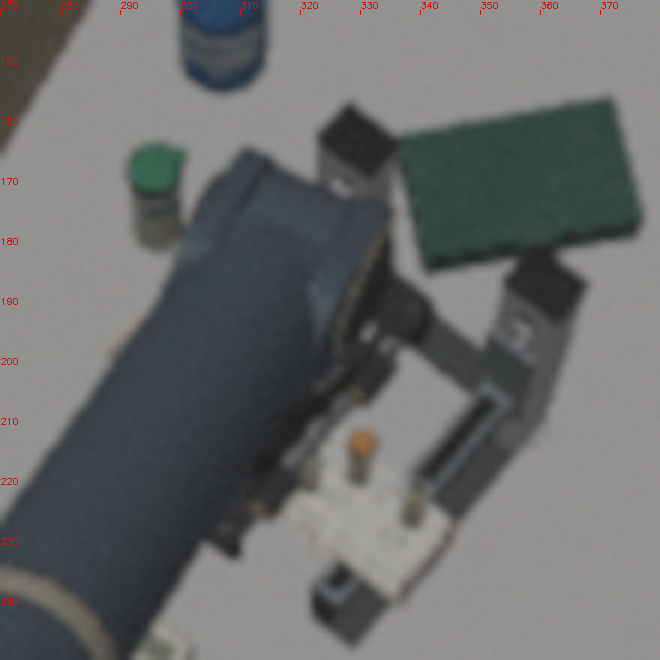

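```bash
python3 -m inch '[[[10,-1.5,0],[0,0,-0.45],40],[[14,-2,0],[0,0,0],40],[[14,-2,0],[0,0,0],40],[[9.6,-1.4,0],[0,0,0],40],[[0,0,0],[0,0,0],40],[[0,0,0],[0,0,0],40]]';python3 chk.py
python3 - <<'E'
from h import *
s=snapshot("scene");cv2.imwrite("pics/s33f.png",s);crop("scene",300,130,80,85,9,"pics/s33.png",s);t=snapshot("top");cv2.imwrite("pics/t33f.png",t);crop("top",285,150,90,95,8,"pics/t33.png",t)
E
```

```text
clock: 39.5
position: [557.5, 103.8, 177.8]
eef_rot: [0.995, -0.1, -0.0, 0.0]
contact_force: [-0.1, 0.7, -3.6]
opening: 49.9
tcp stand -91.648820479165 1.5921117112570597 tool x deg -11.471370937478424
```

View pics/s33.png

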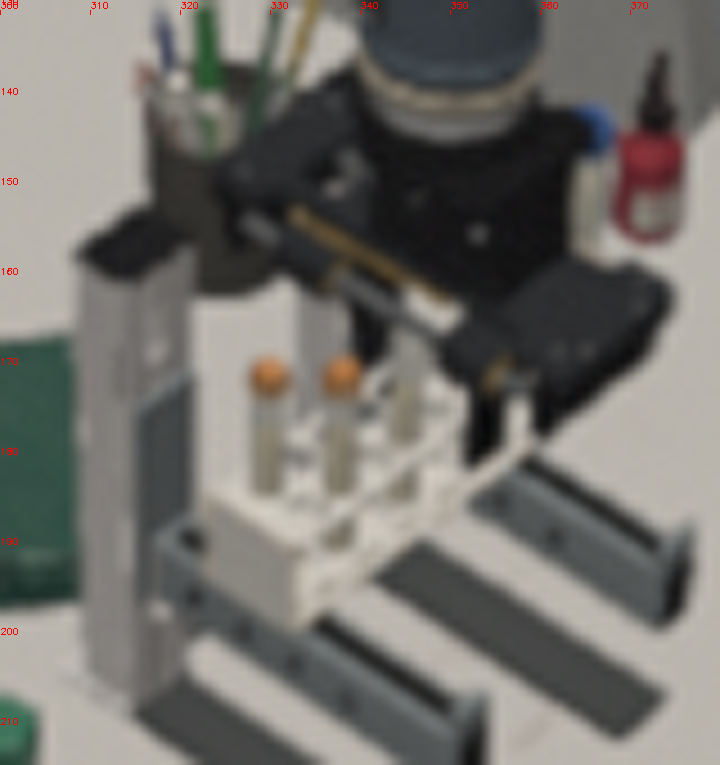

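View pics/t33.png

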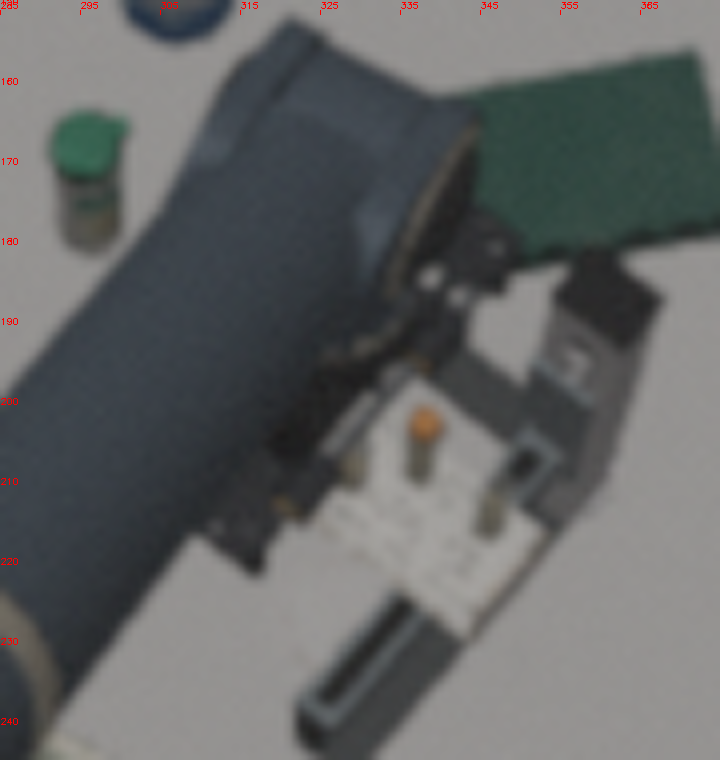

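Run:
```python
from h import *
th=np.radians(-11.46);c,s=np.cos(th),np.sin(th);O=np.array([647,84.])
def st(W): W=np.array(W);d=W[:,:2]-O; return np.c_[d@[c,s],d@[-s,c],W[:,2:]].round(1)
px=lambda a,o,k:np.array(o)+(np.array(a,float)+.5)/k-.5
print("scene +y end top z217",st(onz("scene",px([(208,492),(303,552)],(300,130),9),217)),"bottom z167",st(onz("scene",px([(300,628)],(300,130),9),167)))
print("top -y end z217",st(onz("top",px([(548,528),(466,642)],(285,150),8),217)), "z167",st(onz("top",px([(548,528),(466,642)],(285,150),8),167)))
```

```text
scene +y end top z217 [[ -68.2  113.9  217. ]
 [-119.4  112.8  217. ]] bottom z167 [[-115.7  108.9  167. ]]
top -y end z217 [[ -67.1 -109.3  217. ]
 [-130.9 -114.   217. ]] z167 [[ -52.2 -102.7  167. ]
 [-117.9 -107.6  167. ]]
```

```bash
python3 -m inch '[[[-0.2,-1,-10],[0,0,0],40],[[0,0,-15],[0,0,0],40],[[0,0,-10],[0,0,0],40],[[0,0,-5],[0,0,0],40],[[0,0,0],[0,0,0],40],[[0,0,0],[0,0,0],40]]'; python3 -m inch '[[[0,0,-1.5],[0,0,0],40],[[0,0,-1.5],[0,0,0],40],[[0,0,0],[0,0,0],40]]'
```

```text
clock: 40.2
position: [557.6, 103.0, 138.2]
eef_rot: [0.995, -0.1, 0.0, 0.0]
contact_force: [-0.3, 0.3, -3.6]
opening: 50.0
clock: 40.5
position: [557.4, 103.2, 135.2]
eef_rot: [0.995, -0.1, 0.0, -0.0]
contact_force: [0.4, 1.0, -3.3]
opening: 50.0
```

```bash
python3 -m inch '[[[0,0,-1],[0,0,0],40],[[0,0,0],[0,0,0],40]]'; python3 -m inch '[[[0,0,-1],[0,0,0],40],[[0,0,0],[0,0,0],40]]';python3 -m inch '[[[0,0,-1],[0,0,0],40],[[0,0,0],[0,0,0],40]]'
```

```text
clock: 40.7
position: [557.4, 103.1, 134.2]
eef_rot: [0.995, -0.1, 0.0, -0.0]
contact_force: [0.0, 0.2, -2.8]
opening: 49.4
clock: 40.9
position: [557.5, 103.1, 133.2]
eef_rot: [0.995, -0.1, 0.0, -0.0]
contact_force: [-0.4, -0.1, -3.6]
opening: 49.9
clock: 41.1
position: [557.5, 102.9, 132.8]
eef_rot: [0.995, -0.1, 0.0, -0.0]
contact_force: [-2.2, -1.3, 2.4]
opening: 49.3
```

```bash
python3 -m inch '[[[0,0,-0.6],[0,0,0],40],[[0,0,0],[0,0,0],40]]'
python3 - <<'E'
from h import *
s=snapshot("scene");crop("scene",300,130,80,85,9,"pics/s34.png",s);print(observe()["contact_force"],observe()["wrist_torque"])
E
```

```text
clock: 41.3
position: [557.5, 102.9, 132.7]
eef_rot: [0.995, -0.1, 0.0, -0.0]
contact_force: [-3.7, -1.2, 7.3]
opening: 49.7
[-4.49602883 -1.31253644  6.93190014] [0.04208377 0.83634759 0.16345369]
```

View pics/s34.png

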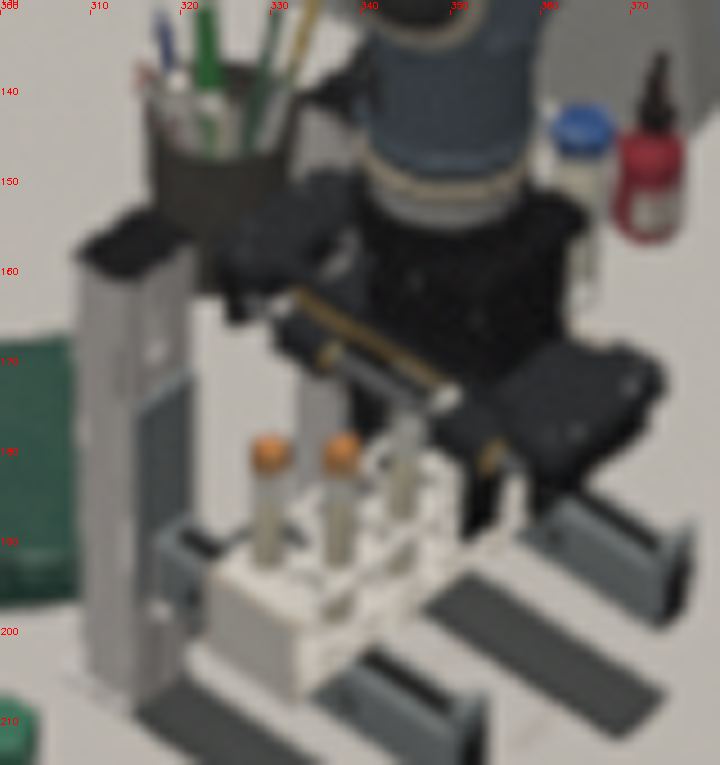

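```bash
python3 -m inch '[[[0,0,0.5],[0,0,0],40],[[0,0,0],[0,0,0],52],[[0,0,0],[0,0,0],56],[[0,0,0],[0,0,0],62],[[0,0,0],[0,0,0],70],[[0,0,0],[0,0,0],72],[[0,0,0],[0,0,0],72]]' 10
python3 - <<'E'
from h import *
s=snapshot("scene");crop("scene",300,130,80,85,9,"pics/s35.png",s);print(observe()["contact_force"],observe()["wrist_torque"])
E
```

```text
clock: 42.05
position: [557.4, 103.1, 132.0]
eef_rot: [0.995, -0.1, 0.0, -0.0]
contact_force: [-0.0, -0.1, 0.6]
opening: 70.7
[-0.27798618 -0.57038707  0.0658492 ] [-0.12520459  0.07530643  0.0049289 ]
```

View pics/s35.png

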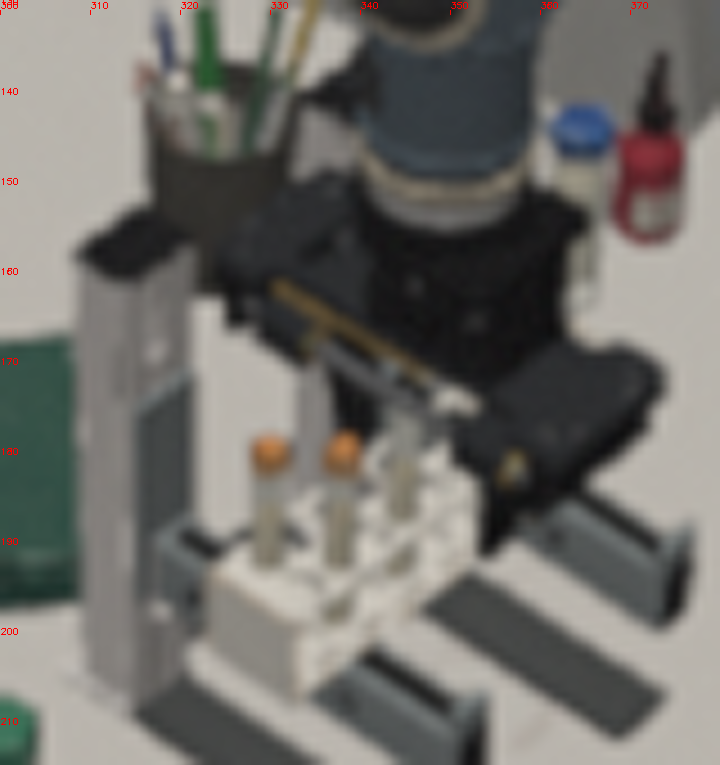

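```bash
python3 -m inch '[[[0,0,6],[0,0,0],72],[[0,0,15],[0,0,0],72],[[0,0,25],[0,0,0],72],[[0,0,35],[0,0,0],72],[[0,0,40],[0,0,0],72],[[-20,4,40],[0,0,0],72],[[-40,8,0],[0,0,0],72],[[-40,40,0],[0,0,0],72],[[-20,45,0],[0,0,0],72],[[-10,45,0],[0,0,0],72],[[0,45,0],[0,0,0],72],[[0,0,0],[0,0,0],72]]'
python3 - <<'E'
from h import *
s=snapshot("scene");t=snapshot("top");cv2.imwrite("pics/s36f.png",s);cv2.imwrite("pics/t36f.png",t)
crop("scene",295,125,80,90,8,"pics/s36.png",s);crop("top",285,150,100,100,7,"pics/t36.png",t)
E
```

```text
clock: 43.3
position: [430.2, 292.5, 294.0]
eef_rot: [0.996, -0.095, 0.0, -0.001]
contact_force: [-0.3, -1.4, 0.2]
opening: 72.1
```

View pics/s36.png

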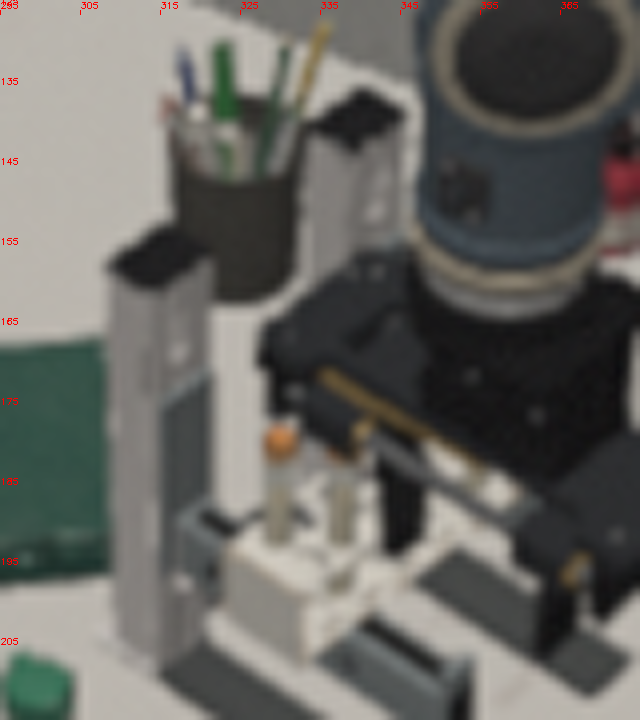

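View pics/t36.png

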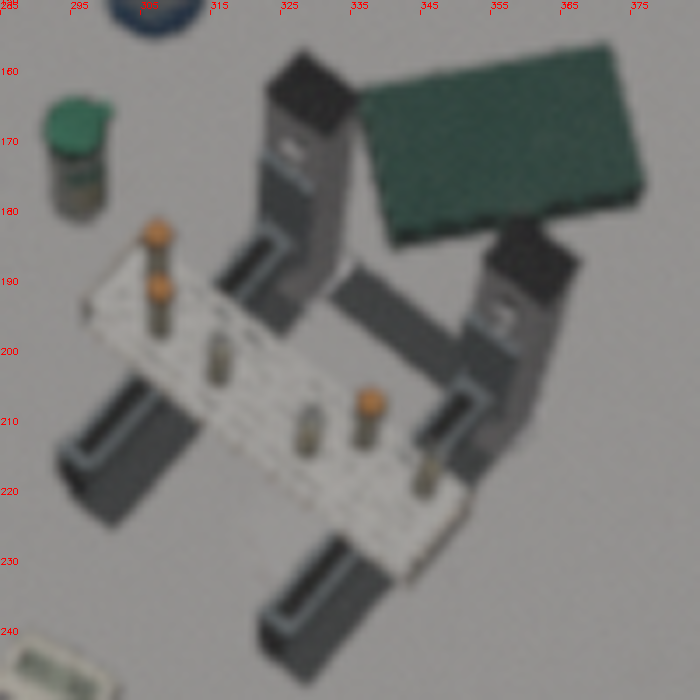

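View pics/s36f.png

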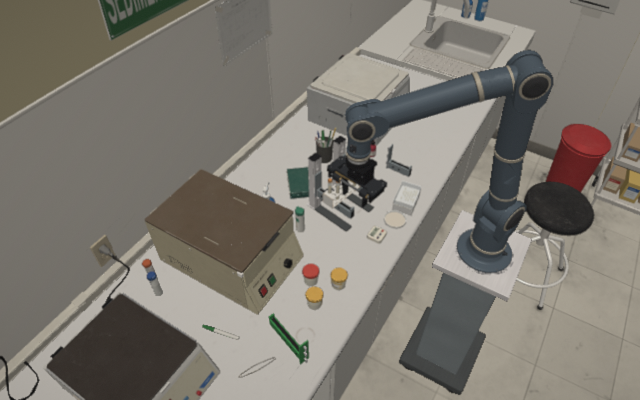

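```bash
python3 -m inch '[[[0,45,0],[0,0,0],72],[[0,45,0],[0,0,0],72],[[0,45,0],[0,0,0],72],[[0,30,0],[0,0,0],72],[[0,0,0],[0,0,0],72]]';python3 - <<'E'
from h import *
s=snapshot("scene");cv2.imwrite("pics/s37f.png",s)
crop("scene",300,130,80,90,8,"pics/s37.png",s)
th=np.radians(-11.46);c,ss=np.cos(th),np.sin(th);O=np.array([647,84.])
def st(W): W=np.array(W);d=W[:,:2]-O; return np.c_[d@[c,ss],d@[-ss,c],W[:,2:]].round(1)
px=lambda a,o,k:np.array(o)+(np.array(a,float)+.5)/k-.5
print(st(onz("top",px([(150,236),(86,308),(470,488),(408,578)],(285,150),7),172)))
E
```

```text
clock: 43.9
position: [431.1, 453.8, 292.8]
eef_rot: [0.995, -0.098, 0.0, -0.0]
contact_force: [-0.5, 0.1, -0.8]
opening: 72.1
[[ -66.7  107.6  172. ]
 [-119.2  107.4  172. ]
 [ -67.8 -108.3  172. ]
 [-125.8 -113.7  172. ]]
```

View pics/s37.png

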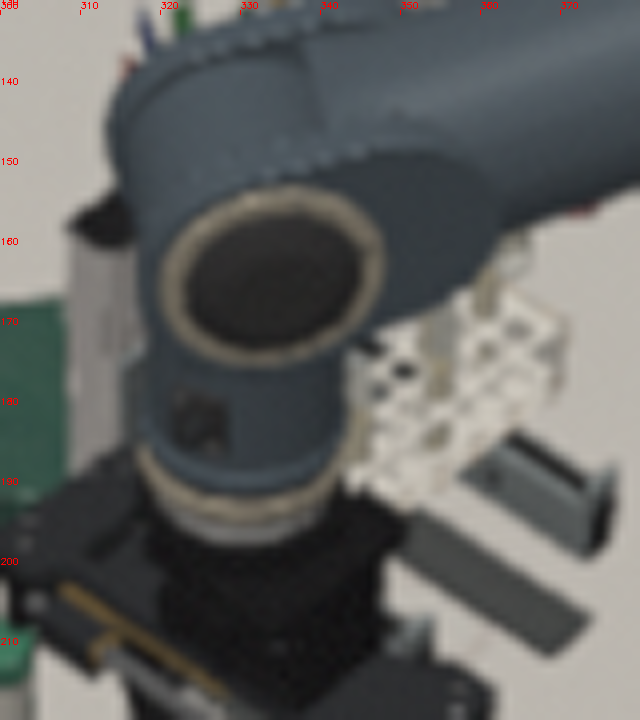

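```bash
python3 -m inch '[[[-35,30,0],[0,0,0],72],[[-35,30,0],[0,0,0],72],[[-35,30,0],[0,0,0],72],[[-35,30,0],[0,0,0],72],[[-20,20,0],[0,0,0],72],[[0,0,0],[0,0,0],72],[[0,0,0],[0,0,0],72]]';python3 - <<'E'
from h import *
s=snapshot("scene");cv2.imwrite("pics/s38f.png",s);t=snapshot("top");cv2.imwrite("pics/t38f.png",t)
crop("scene",300,130,80,90,8,"pics/s38.png",s)
print(observe()["qvel"].round(3))
E
```

```text
clock: 44.65
position: [273.8, 588.6, 293.8]
eef_rot: [0.995, -0.101, 0.001, 0.0]
contact_force: [0.2, -0.6, 0.3]
opening: 71.8
[ 0.005  0.002 -0.005 -0.002 -0.007  0.001 -0.002]
```

View pics/s38.png

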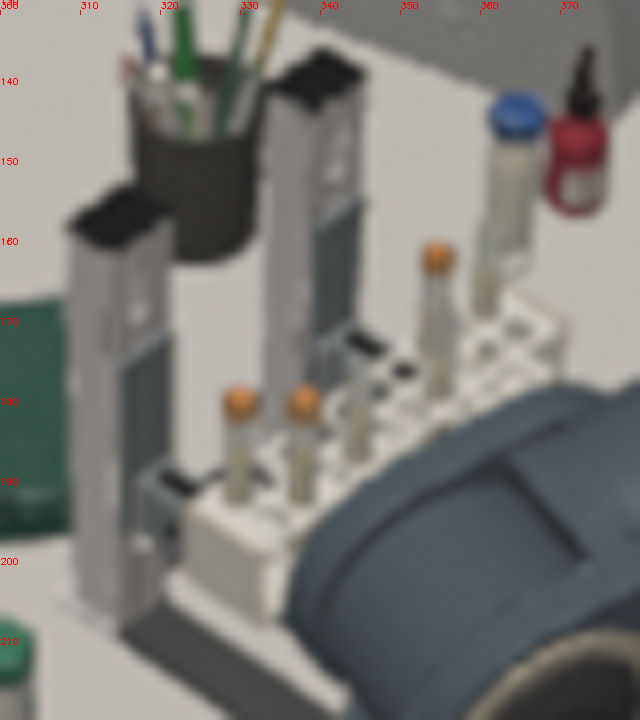

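View pics/t38f.png

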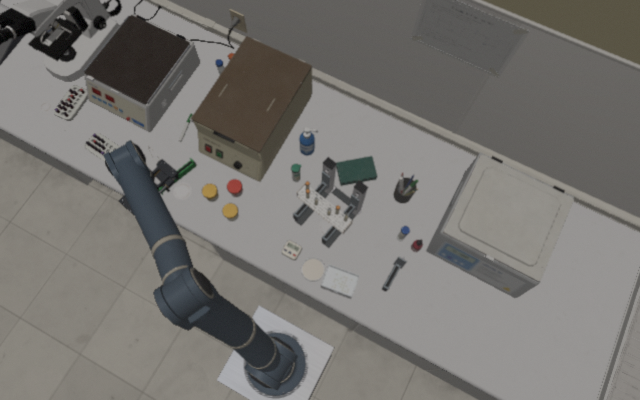

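The final views show everything as asked. Scene: both end plates sit flush at the same height, at about (320,180) and (341,165). The rack is level across both arms. Top: the rack lies square at (325,207), and everything else is where it was. The robot is clear and at rest.

```bash
python3 -c "
from rig import *
print(sign_off())"
```

```text
the job is handed in; nothing more can be done
None
```

The grey 180 mm arm hangs fully home on the bare upright. The tube rack stands upright across both arms, and I have handed the job in at about 44.7 s of the 64 s allowed.

**Hanging the arm**
- **First try failed:** the arm pitched in the jaws and dropped off when I opened them, coming to rest with its tip on the stand's runner. Nothing else was disturbed.
- **Cause:** by a touch on the bench, the fingertips sit about 15 mm above the reported TCP, not 11 mm below it as stated, so I had gripped only the top edge of the beam.
- **Second try:** I took the arm out, levelled it on the bench, gripped it deeper and hung it again. It pressed home at the expected height and held when I pulled back gently. In the last pictures its plate is flush and level with the other arm's.

**Placing the rack**
- It touched down on the arms at the height I had worked out.
- It lies square within my measuring error, about 1–2 mm off centre between the uprights. The two cameras differ by about 4 mm on where the stand is.
- It sits about 94 mm in front of the uprights' faces, clear of them and of the stops.

**Checks that were weaker or showed contact**
- Early on, the gripper body touched the fixed arm's stop with about 4.5 N.
- In the last close scene view the robot hid the right-hand part of the rack and the beam tips. I confirmed those from the top view and earlier pictures.
- Nothing else appeared to have moved in the final top view, but I judged that by eye.

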